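# Put a board of damp pots away in the damp cabinet

### The arm

A 6-joint arm with a two-finger parallel gripper is mounted at the origin on the work surface. World frame = base frame: x ahead of the robot, y to its left, z up, the work surface at z = 0. Lengths are in mm, angles in rad, forces in N, time in s.
With the tool pointing down it reaches from about 275 to 1000 mm from the base axis. Payload 8.4 kg.
Tool frame: the origin (TCP) lies midway between the tips of the shut fingers; the grasp point (between the pads) lies 19 mm behind it; z points along the fingers, y is the direction in which the jaws open and shut (so a half turn about z gives the same grasp; the last joint's range is limited). The gripper opens to 85 mm and grips with 20 to 120 N. Pads are 22 mm wide; open, the fingers measure 114 mm over their backs; the gripper's body (76 mm by 85 mm) begins 54 mm behind the grasp point. The pads swing forward as they close: fully open they stand 13 mm farther back than shut.
Start: joints at [1.218, 0.353, 1.633, -0, 1.155, -0.002], TCP at [214.779, 586.939, 231.281] pointing down, gripper open.
Joint ranges: [-2.63, 2.63], [-0.92, 2.1], [0.06, 2.66], [-1.3, 4.44], [0, 2.69], [-3.02, 3.02]. Speed limits (rad/s): [2.22, 2.22, 2.79, 3.14, 3.14, 3.14].

### API

Orientations are given as [roll, pitch, yaw] about the fixed x, y, z axes, in that order (R = Rz(yaw) Ry(pitch) Rx(roll)).
In Python, from rig import r gives the robot as it stands.
- The arm moves only by the tool play_rows, never from a script. Its argument "moves" is a list of rows, each a list of 3 entries, a list of its own where there are three numbers: the turn, a rotation vector about the tool's x, y, z in degrees, then the shift along the tool's x, y, z in mm, then the opening, from 0 (shut) to 1 (fully open). A call has 1 to 20 rows; each row is the pose to reach, as a shift and turn from the pose measured when the call began, along the tool's axes at that moment; what a row does not reach only later rows make up. A row lasts 1/10 s, in which the tool goes at most 50 mm and 8.59 degrees, less where a joint would pass 70% of its speed; a pose out of reach is approached as far as the arm can. A call with a gripper value outside its range is refused whole. The fingers move at their own pace and stop on an object; "newtons" is the grip in N (left out, the last holds). Time passes only in rows, so rows that repeat a pose let the fingers close. It gives the time, the measured TCP pose, the force and the opening at its end, in the units of the state.
- r.sense(): the state, without advancing time (a new reading comes with each control period).
- r.grab_frame(name): name is "scene" or "side" or "wrist"; returns a dict with "color" (400x640x3 uint8, red, green, blue), "K" (3x3 intrinsics, pixels), "rvec" (rotation vector, rad) and "tvec" (3), from world to camera coordinates, as OpenCV has them; the wrist camera has in their place "T_tool_cam" (4x4, takes a point from camera to tool coordinates, whose origin is the TCP and whose axes are the flange's). Camera axes: x right, y down, z forward; pixel columns grow to the right and rows downward; lengths in mm; the calibration is good to about 2 mm. A picture is of the moment at which its call begins: read the wrist's pose just before it. There is no depth.
- r.sign_off(): hands the job in, once; it reports no verdict.
Trained networks look in a picture, given as the dict that the camera call returned (one of the last four; its "shot" number tells which), for a name from the list of things; names that differ only in an ending like _2 or _b are one class to them, and where a whole thing is asked for, a point or a joint stands for the part that bears it (a point fixed in the world has none). Each returns a list of dicts, best first, with "conf" (0 to 1); they miss things now and then, are a little off and sometimes report something else, mostly with a low value. They report only what shows in the picture. A call takes as long as a camera call. They do not tell look-alikes from the thing itself.
- r.silhouettes(picture, name): "mask" (400x640 bool, what is visible of it) and "location" ([column, row] in pixels, amid what is visible of it).
The state is a dict: "clock": time; "qpos": joint angles; "qvel": joint speeds; "joint_efforts": joint torques, N m; "eef_pos": TCP position; "tcp_rot": TCP orientation; "contact_force": force on the tool from outside, world axes, zero at the start; "wrist_torque": the same for the moment, N m; "opening": opening from 0.0 (shut) to 1.0 (fully open).
Only numpy, scipy, OpenCV 4.12 (cv2) and the standard library are available. Lean on these libraries where they do the work, as an engineer would, in place of code of your own. Each camera call takes 0.05 s, during which the arm holds its last target.

### The job

Put the board with the two fresh pots away in the damp cabinet: raise the sash by its handle well clear of the pots, slide the board all the way in behind the sash, and lower the sash again until it is fully closed, without slamming it. The pots are still soft, so do not touch them with the robot or the sash, and keep both standing on their board. Leave the pots that are already in the cabinet and everything else on the bench where they are.

Things in the scene. Friction and masses are not known exactly. Their poses are not given: they have to be found in the camera images.
- cabinet: Damp cabinet, clear-walled aluminium frame, 530 mm wide, 440 high, fixed. No floor or sill: it stands straight on the bench. Origin on the bench, middle of the sash line; x points into the cabinet, y to its left, z up. Way in: y -235 to 235 mm, as high as the sash is raised; a fixed pane above z 216 mm lies behind the sash at x 14 to 18. Back pane at x 243; front posts reach x -17.
- sash (a joint): Height (m) of the vertical sliding sash: 0 = closed, lower edge on the bench; 0.19 = fully up. Clear pane with aluminium rails, 466 mm wide, 222 high, 14 thick (cabinet x -7 to 7). Counterbalanced: it stays where it is left and takes about 5 N plus 20 N per m/s to move up or down. May stand up to 70 mm open at the start.
- sash_handle (a point): Middle of the sash's blue handle, a straight level bar 420 mm long (along the cabinet's y), 20 mm deep (x), 14 mm high. Moves with the sash; its centre line is 55 mm in front of the sash line (cabinet x -55 mm), 60 mm above the sash's lower edge. 38 mm free between bar and sash; 12 mm wide brackets join them at the middle and 203 mm either side.
- board: Loose white-faced ware board, 125 mm (its x) by 170 (its y), 27 high: a 15 mm plate (z 12 to 27) on two runners along x at y +-60 mm, 22 wide. Origin under its centre, on the bench. At the start it lies in front of the cabinet, its x pointing roughly into it. About 0.4 kg; slides on the bench with friction about 0.5 to 1.
- board_near_left (a point): Left corner (y = +85 mm) of the board's near edge (x = -62.5 mm, the edge away from the cabinet), at half the plate's thickness.
- board_near_right (a point): Right corner (y = -85 mm) of the board's near edge (x = -62.5 mm), at half the plate's thickness.
- vase: Grey clay vase standing loose on the board, 115 mm high, 66 mm across at the belly, foot 53 mm across, about 0.22 kg. Origin at the centre of its underside. It stands on the left or right half of the board, about 41 mm from the board's centre.
- bowl: Brown clay bowl standing loose on the other half of the board, 50 mm high, 74 mm across the rim, about 0.14 kg. Origin at the centre of its underside.
- beaker: White straight beaker already drying at the back of the cabinet, 90 mm high, 50 mm across; origin at the centre of its underside. Leave it alone.
- bud_vase: Grey narrow-necked vase already drying at the back of the cabinet, 130 mm high, 52 mm across; origin at the centre of its underside. Leave it alone.
- sponge: Yellow sponge on the bench, 100 x 65 x 35 mm. Bystander.
- loop_tool: Trimming tool with a wooden handle and wire loop, 165 mm long, lying on the bench. Bystander.
- rolling_pin: Wooden rolling pin, 310 mm long, 48 mm thick, lying on the bench. Bystander.
- slip_jar: Brown jar with a white lid, 80 mm across, 110 mm high. Bystander.
- tool_pot: Blue pot, 90 mm across and 100 mm high, with tools standing in it up to 240 mm. Bystander.
There are look-alikes about, which are no part of the job. What is shaped like the board but red is not meant.

How it is judged:
By the outcome, as a careful person would: the job done as asked, in the order asked, and still so for the second after the job is handed in, with the robot touching nothing.
It also fails if it takes over 72 s, if anything falls off the work surface, if the arm or the gripper's body presses on something with over 40 N, if the wrist force passes 120 N, or if a joint passes its speed limit or range.

## Working session

There is one attempt and no reset: what is moved stays moved. The work goes in short steps, Python scripts to look and compute and a tool call to move; the robot and the scene stay as the last step left them, time stands still between calls to the robot, and variables do not carry over. Pictures are saved under pics/ and viewed, and the job is handed in when it is done.

Besides the shell and the picture viewer there is one more tool, called after ">>>" in YAML: its name, and indented under it one key for each argument. play_rows: Moves the arm, as the interface text tells. Its arguments: {"type":"object","properties":{"moves":{"type":"array"},"newtons":{"type":"number"}},"required":["moves"]}

```bash
ls; mkdir -p pics
python3 - <<'E'
from rig import r
import cv2,numpy as np
s=r.sense(); print({k:np.round(v,3) for k,v in s.items()})
for n in ["scene","side","wrist"]:
    f=r.grab_frame(n); cv2.imwrite(f"pics/{n}0.png",f["color"][:,:,::-1]); print(n,f["K"].tolist(),f.get("rvec"),f.get("tvec"),f.get("T_tool_cam"))
    for o in ["sash","sash_handle","cabinet","board","vase","bowl","beaker","bud_vase"]:
        print(o,[(round(d["conf"],2),np.round(d["location"]).tolist(),int(d["mask"].sum())) for d in r.silhouettes(f,o)])
E
```

```text
pics
{'clock': np.float64(0.0), 'qpos': array([ 1.218,  0.354,  1.634, -0.   ,  1.155, -0.002]), 'qvel': array([-0.001, -0.002, -0.   , -0.   ,  0.   ,  0.   ]), 'joint_efforts': array([ 0.0000e+00, -6.0524e+01, -3.4208e+01,  0.0000e+00,  9.0000e-03,
        0.0000e+00]), 'eef_pos': array([214.634, 586.449, 230.544]), 'tcp_rot': array([-3.14 ,  0.   ,  2.791]), 'contact_force': array([-1.019, -0.138, -0.555]), 'wrist_torque': array([-0.02 , -0.046, -0.009]), 'opening': np.float64(0.998)}
scene [[484.4651086622643, 0.0, 313.35610266110297], [0.0, 484.4651086622643, 204.17346914329485], [0.0, 0.0, 1.0]] [ 0.27243573 -3.0592839   0.47131748] [ 480.92571252   98.59565887 1289.49819716] None
sash [(0.64, [271.0, 193.0], 4970), (0.3, [322.0, 201.0], 1733)]
sash_handle [(0.88, [269.0, 191.0], 5063)]
cabinet [(0.76, [195.0, 162.0], 47380)]
board [(0.89, [430.0, 131.0], 2556), (0.72, [321.0, 199.0], 1781)]
vase [(0.97, [316.0, 183.0], 632), (0.68, [290.0, 55.0], 1547)]
bowl [(0.9, [319.0, 212.0], 687)]
beaker []
bud_vase []
side [[480.26812535941815, 0.0, 319.4722894440933], [0.0, 480.2681253
[... 273 characters left out ...]
, 27081)]
board [(0.83, [290.0, 330.0], 2385), (0.6, [312.0, 216.0], 1084)]
vase [(0.56, [319.0, 210.0], 419)]
bowl [(0.69, [303.0, 198.0], 415), (0.67, [343.0, 286.0], 642), (0.31, [318.0, 212.0], 408)]
beaker []
bud_vase []
wrist [[282.6162713256336, 0.0, 315.9598172061945], [0.0, 282.6162713256336, 205.35445849732292], [0.0, 0.0, 1.0]] None None [[ 8.82880491e-04 -9.47676599e-01 -3.19230769e-01  8.15784772e+01]
 [ 9.99998440e-01  1.32497817e-03 -1.16771854e-03  1.53941433e-01]
 [ 1.52959333e-03 -3.19229240e-01  9.47676291e-01 -1.42163089e+02]
 [ 0.00000000e+00  0.00000000e+00  0.00000000e+00  1.00000000e+00]]
sash []
sash_handle []
cabinet []
board []
vase []
bowl []
beaker []
bud_vase []
```

View pics/scene0.png

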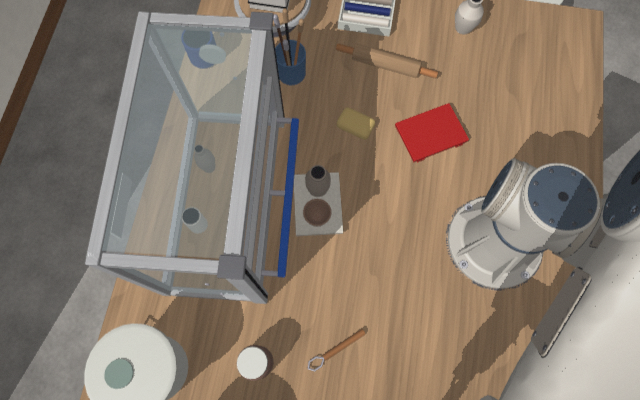

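View pics/side0.png

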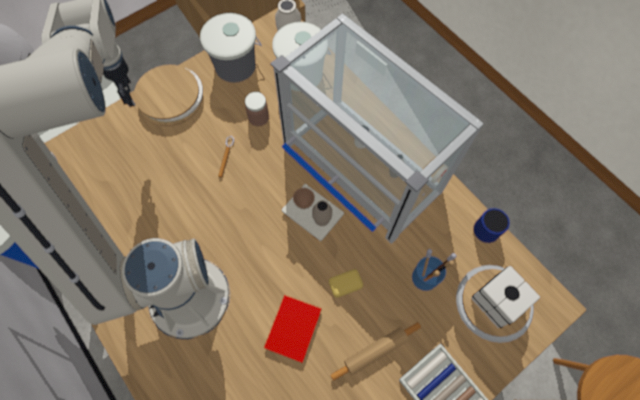

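View pics/wrist0.png

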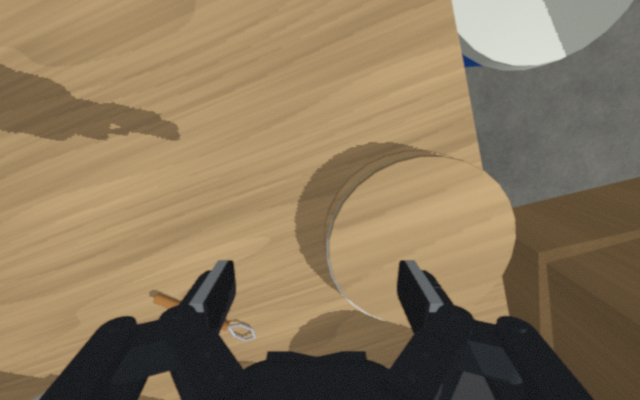

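The red board at scene (430,131) is the look-alike. The white one at (320,205), which carries the grey vase (318,178) and the brown bowl (317,212), fits the description. I'll confirm it in an enlarged crop and measure it.

```bash
cat > h.py <<'E'
from rig import r
import cv2,numpy as np
from scipy.spatial.transform import Rotation as Rn
def pm(f):
    if f.get("rvec") is not None:
        R=cv2.Rodrigues(np.array(f["rvec"],float))[0]; t=np.array(f["tvec"],float).ravel()
    else:
        Tc=f["T_wc"]; R=Tc[:3,:3].T; t=-R@Tc[:3,3]
    return np.array(f["K"]),R,t
def wrist():
    s=r.sense(); f=r.grab_frame("wrist"); T=np.eye(4); T[:3,:3]=Rn.from_euler('xyz',s["tcp_rot"]).as_matrix(); T[:3,3]=s["eef_pos"]
    f["T_wc"]=T@np.array(f["T_tool_cam"]); return f
def proj(f,P):
    K,R,t=pm(f); q=(R@np.atleast_2d(P).T).T+t; q=(K@q.T).T; return q[:,:2]/q[:,2:]
def plane(f,uv,z):
    K,R,t=pm(f); uv=np.atleast_2d(uv); d=(R.T@np.linalg.inv(K)@np.c_[uv,np.ones(len(uv))].T).T; c=-R.T@t
    return c+d*((z-c[2])/d[:,2])[:,None]
def tri(fs,uvs):
    A=[];b=[]
    for f,uv in zip(fs,uvs):
        K,R,t=pm(f); P=K@np.c_[R,t]
        for k in (0,1): row=uv[k]*P[2]-P[k]; A.append(row[:3]);b.append(-row[3])
    X=np.linalg.lstsq(np.array(A),np.array(b),rcond=None)[0]; return X
E
python3 - <<'E'
from h import *
fs={n:r.grab_frame(n) for n in("scene","side")}
import pickle; pickle.dump({n:{k:f[k] for k in("color","K","rvec","tvec")} for n,f in fs.items()},open("f0.pkl","wb"))
cr={"scene":(220,100,140,190),"side":(250,130,190,140)}
for n,f in fs.items():
    x,y,w,h=cr[n]; cv2.imwrite(f"pics/{n}_crop.png",cv2.resize(f["color"][y:y+h,x:x+w,::-1],None,fx=4 if n=="side" else 3,fy=4 if n=="side" else 3,interpolation=cv2.INTER_CUBIC))
    hsv=cv2.cvtColor(f["color"],cv2.COLOR_RGB2HSV)
    m=cv2.inRange(hsv,(108,150,60),(125,255,255))
    nn,l,st,c=cv2.connectedComponentsWithStats(m)
    for i in range(1,nn):
        if st[i,4]>60:
            mm=(l==i).astype(np.uint8); cc=cv2.findContours(mm,0,2)[0][0]; print(n,st[i],cv2.boxPoints(cv2.minAreaRect(cc)).round(1).tolist())
E
```

```text
scene [ 278  119   20  158 1087] [[277.0, 275.6000061035156], [290.79998779296875, 118.5], [298.1000061035156, 119.0999984741211], [284.29998779296875, 276.20001220703125]]
side [283 144  92  87 481] [[282.20001220703125, 146.89999389648438], [285.3999938964844, 143.39999389648438], [375.0, 226.89999389648438], [371.70001220703125, 230.39999389648438]]
side [475 214  29  28 306] [[470.1000061035156, 229.3000030517578], [483.8999938964844, 213.89999389648438], [503.0, 231.0], [489.20001220703125, 246.39999389648438]]
side [  2 244  34  23 261] [[1.899999976158142, 254.39999389648438], [6.699999809265137, 241.0], [39.70000076293945, 253.0], [34.900001525878906, 266.3999938964844]]
side [418 367  37  33 150] [[417.29998779296875, 394.8999938964844], [450.6000061035156, 364.29998779296875], [454.29998779296875, 368.29998779296875], [421.0, 399.0]]
```

View pics/scene_crop.png

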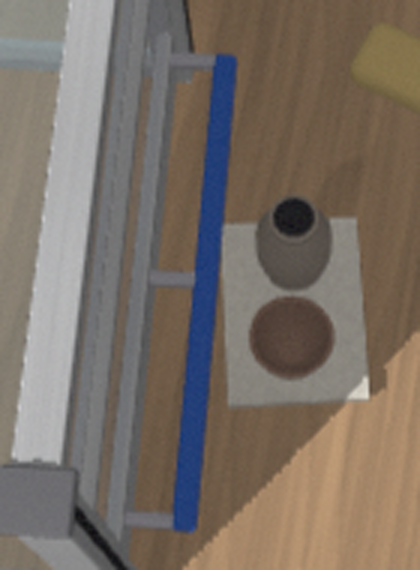

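View pics/side_crop.png

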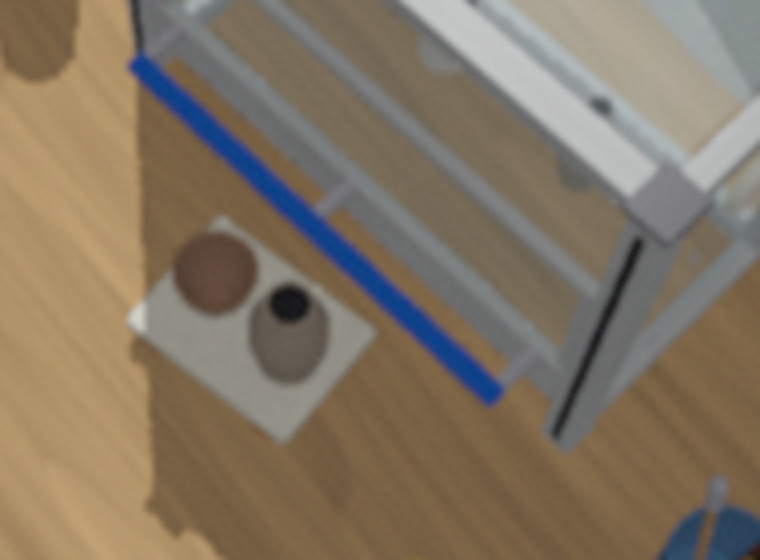

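Run:
```python
from h import *
import pickle
from scipy.optimize import least_squares
F=pickle.load(open("f0.pkl","rb")); S,D=F["scene"],F["side"]
L=tri([S,D],[(280.6,275.5),(284.0,145.4)]); R_=tri([S,D],[(294.4,119.2),(373.1,228.4)])
print("handle L,R",L,R_,np.linalg.norm(L-R_))
def hand(p,y,dz=0,dx=0):
    x0,y0,a,z=p; c,s=np.cos(a),np.sin(a); return np.array([x0-s*y+c*dx,y0+c*y+s*dx,z+dz])
def res(p):
    return np.r_[(proj(S,hand(p,210,7))-[280.6,275.5]).ravel(),(proj(S,hand(p,-210,7))-[294.4,119.2]).ravel(),(proj(D,hand(p,210,3))-[284,145.4]).ravel(),(proj(D,hand(p,-210,3))-[373.1,228.4]).ravel()]
o=least_squares(res,[600,0,0,80]); print("handle centre,yaw,z",o.x,o.fun.round(1))
x0,y0,a,z=o.x; print("cab",x0+55*np.cos(a),y0+55*np.sin(a),a,"sash h",z-60)
cs={(-1,1):((342.7,232.7),(282.5,210)),(-1,-1):((339,172.7),(320.75,240.5)),(1,-1):((293.7,175.3),(344,213)),(1,1):((296.3,235),(305.5,183.5))}
def resb(p):
    out=[]
    for (i,j),(u,v) in cs.items():
        c,s=np.cos(p[2]),np.sin(p[2]);x,y=62.5*i,85*j
        P=[p[0]+c*x-s*y,p[1]+s*x+c*y,27]
        out+=list((proj(S,P)-u).ravel())+list((proj(D,P)-v).ravel())
    return np.array(out)
b=least_squares(resb,[550,0,0]); print("board",b.x,b.fun.round(1))
# cab frame
c,s=np.cos(a),np.sin(a);cx=x0+55*c;cy=y0+55*s
d=b.x[:2]-[cx,cy];print("board in cab",c*d[0]+s*d[1],-s*d[0]+c*d[1],b.x[2]-a)
# vase and bowl: rim centres
for n,zz,u,v in (("vase",27+115,(220+294/3,100+217/3),(250+290/4,130+303/4)),("bowl",77,(220+292/3,100+337/3),(250+216/4,130+273/4))):
    print(n,plane(S,u,zz),plane(D,v,zz),tri([S,D],[u,v]))
```

```text
handle L,R [528.8526523  206.06700743 106.48639498] [ 573.01423938 -203.63186043  113.35150558] 412.1292732173851
handle centre,yaw,z [5.52081016e+02 8.58168802e-01 1.09902745e-01 1.02025381e+02] [ 0.2  1.6  0.5 -0.3 -0.1 -0.7  1.9  1.1]
cab 606.7491885142987 6.890658627799484 0.10990274507831142 sash h 42.025381082484344
board [ 4.78323874e+02 -1.47572147e+01  2.26036737e-01] [ 0.8 -0.1 -1.1 -0.7  0.4 -0.5  0.  -0.5 -0.1 -1.   0.4 -0.7 -0.4 -0.2
 -0.2 -0.4]
board in cab -130.02486939316043 -7.431368425427195 0.11613399166962167
vase [[486.25474599 -56.73776008 142.        ]] [[485.52228339 -56.2081724  142.        ]] [485.82712568 -56.43488817 142.44179579]
bowl [[473.10255975  26.26423624  77.        ]] [[470.76979298  22.06001769  77.        ]] [472.94294264  24.39383517  70.05838326]
```

```bash
cat >> h.py <<'E'
CX,CY,CA=606.7,6.9,0.110
def c2w(p,cab=None):
    x0,y0,a=cab or (CX,CY,CA); c,s=np.cos(a),np.sin(a); return np.array([x0+c*p[0]-s*p[1],y0+s*p[0]+c*p[1],p[2]])
def w2c(p,cab=None):
    x0,y0,a=cab or (CX,CY,CA); c,s=np.cos(a),np.sin(a); dx,dy=p[0]-x0,p[1]-y0; return np.array([c*dx+s*dy,-s*dx+c*dy,p[2]])
def Rt(theta,yaw=CA,roll=0):
    th=np.radians(theta); f=np.array([np.cos(yaw),np.sin(yaw),0]); l=np.array([-np.sin(yaw),np.cos(yaw),0]); u=np.array([0,0,1.])
    z=np.sin(th)*f-np.cos(th)*u; x=l; y=np.cross(z,x); R=np.c_[x,y,z]
    return R@Rn.from_euler('z',roll,degrees=True).as_matrix()
def goto(pw,R):
    s=r.sense(); R0=Rn.from_euler('xyz',s["tcp_rot"]).as_matrix()
    print("turn",np.degrees(Rn.from_matrix(R0.T@R).as_rotvec()).round(1).tolist(),"shift",(R0.T@(np.array(pw)-s["eef_pos"])).round(1).tolist(),"F",np.round(s["contact_force"],1),"t",round(float(s["clock"]),2))
def here():
    s=r.sense(); R0=Rn.from_euler('xyz',s["tcp_rot"]).as_matrix(); z=R0[:,2]
    print("cab",w2c(s["eef_pos"]).round(1),"theta",np.degrees(np.arctan2(np.hypot(*z[:2]),-z[2])).round(1),"yaw z",np.arctan2(z[1],z[0]).round(3),"q",np.round(s["qpos"],3),"op",round(float(s["opening"]),2),"F",np.round(s["contact_force"],1),"t",round(float(s["clock"]),2), "w",np.round(s["eef_pos"],1))
E
python3 - <<'E'
from h import *
goto(c2w((-170,130,200)),Rt(60))
E
```

```text
turn [-53.5, -33.2, 57.4] shift [-357.3, -369.2, 31.3] F [-0.5  0.3 -0.2] t 1.45
```

>>> play_rows:
  moves:
    - [[-27,-17,29],[-180,-185,15],0.6]
    - [[-27,-17,29],[-180,-185,15],0.6]
    - [[-27,-17,29],[-180,-185,15],0.6]
    - [[-27,-17,29],[-180,-185,15],0.6]
    - [[-53.5,-33.2,57.4],[-357,-369,31],0.6]
    - [[-53.5,-33.2,57.4],[-357,-369,31],0.6]
    - [[-53.5,-33.2,57.4],[-357,-369,31],0.6]
    - [[-53.5,-33.2,57.4],[-357,-369,31],0.6]
    - [[-53.5,-33.2,57.4],[-357,-369,31],0.6]
    - [[-53.5,-33.2,57.4],[-357,-369,31],0.6]
    - [[-53.5,-33.2,57.4],[-357,-369,31],0.6]
    - [[-53.5,-33.2,57.4],[-357,-369,31],0.6]
    - [[-53.5,-33.2,57.4],[-357,-369,31],0.6]

```text
clock: 2.75
eef_pos: [374.3, 92.7, 298.6]
tcp_rot: [2.145, -0.009, 1.693]
contact_force: [1.3, -0.2, -0.5]
opening: 0.6
```

Run:
```python
from h import *
here(); f=wrist(); cv2.imwrite("pics/w1.png",f["color"][:,:,::-1])
P=[c2w((-55,y,102)) for y in(-210,0,130,210)]; print(proj(f,P).round(1).tolist())
goto(c2w((-170,130,200)),Rt(60))
```

```text
cab [-221.6  110.8  298.6] theta 57.1 yaw z 0.129 q [ 0.546 -0.55   2.634 -1.295  0.361  1.524] op 0.6 F [ 1.3 -0.2 -0.5] t 2.75 w [374.3  92.7 298.6]
[[273.0, 356.1], [266.7, 246.7], [261.9, 161.2], [258.3, 99.3]]
turn [-2.9, -0.8, -0.1] shift [19.6, -54.1, 96.9] F [-0.7  0.8 -2.7] t 2.8
```

View pics/w1.png

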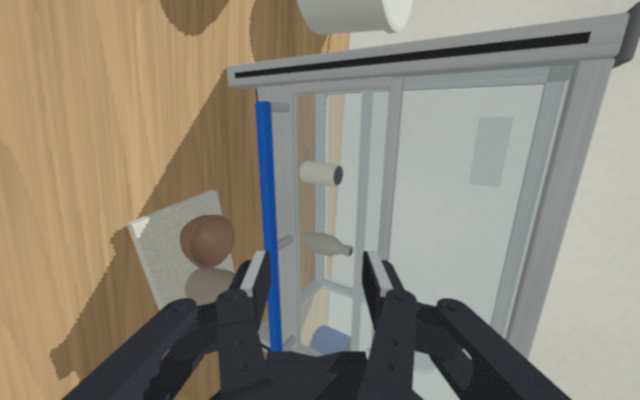

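```bash
cat > kin.py <<'E'
import numpy as np
from scipy.spatial.transform import Rotation as Rn
from scipy.optimize import least_squares
def rot(ax,a): return Rn.from_rotvec(np.array(ax)*a).as_matrix()
Y=[0,1,0];Z=[0,0,1]
def fk(q,p,ret=False):
    d1,a2,a3,d4,d6=p
    A=rot(Z,q[0])@rot(Y,q[1]); el=np.array([0,0,d1])+A@[0,0,a2]
    B=A@rot(Y,q[2]); w=el+B@[a3,0,d4]
    C=B@rot(Z,q[3])@rot(Y,q[4]); t=w+C@[0,0,d6]
    R=C@rot(Z,q[5])@rot(Z,np.pi/2)
    return (t,R,el,w) if ret else (t,R)
E
python3 - <<'E'
from kin import *
D=[([1.218,.3535,1.6335,0,1.155,-.002],[214.7,586.7,230.9],[-3.14,0,2.791]),([.546,-.55,2.634,-1.295,.361,1.524],[374.3,92.7,298.6],[2.145,-.009,1.693])]
for q,t,e in D: print((fk(q,(1,1,1,1,1))[1]-Rn.from_euler('xyz',e).as_matrix()).round(2).tolist())
for a3 in(0,None):
    f=lambda p:np.concatenate([fk(q,p if a3 is None else (p[0],p[1],0,p[3],p[4]))[0]-t for q,t,e in D]+[[ (p[2])*1e-3]])
    o=least_squares(f,[200,450,0,450,250]);print(o.x.round(1),o.fun.round(1))
E
```

```text
[[0.0, 0.0, 0.0], [0.0, -0.0, 0.0], [0.0, 0.0, -0.0]]
[[-0.0, -0.0, -0.0], [-0.0, 0.0, 0.0], [0.0, 0.0, 0.0]]
[223.  573.7   0.  466.  341.2] [ 1.1 -0.5  0.7  0.5 -0.7 -0.7  0. ]
[461.5 547.5 194.8 562.1 338.8] [ 1.2 -0.4  0.   0.  -0.  -0.   0.2]
```

```bash
cat >> kin.py <<'E'
PM=(223.,573.7,0.,466.,341.2)
LO=np.array([-2.63,-.92,.06,-1.3,0,-3.02]);HI=np.array([2.63,2.1,2.66,4.44,2.69,3.02])
def ik(t,R,q0):
    def f(q):
        tt,RR=fk(q,PM); return np.r_[(tt-t)/100,(Rn.from_matrix(RR.T@R).as_rotvec())*2]
    best=None
    for s in range(6):
        x=np.clip(np.array(q0)+(0 if s==0 else np.random.default_rng(s).normal(0,.5,6)),LO+.01,HI-.01)
        o=least_squares(f,x,bounds=(LO,HI))
        if best is None or o.cost<best.cost: best=o
        if best.cost<1e-8:break
    return best.x,best.cost
E
python3 - <<'E'
from kin import *
from h import c2w,Rt,CA
q=[.3,-.3,2.3,0,.6,0]
for th in(35,45,50,55):
  for z in(90,105,290):
    t=c2w((-55+19*np.sin(np.radians(th)),130,z-19*np.cos(np.radians(th))))
    t2=t-Rt(th)@[0,0,70]
    for n,tt in(("at",t),("pre",t2)):
        x,c=ik(tt,Rt(th),q); print("handle",th,z,n,x.round(2),"%.1e"%c)
for th,x,yaw in((20,-195,.226),(25,-195,.226),(25,-150,.2),(30,-100,.15),(40,-80,.12),(40,15,.11),(40,40,.11)):
  for roll,q0 in((90,[0,0,2.3,0,.6,-1.5]),(-90,[0,0,2.3,0,.6,1.5])):
    xx,c=ik(c2w((x,-7,12)),Rt(th,yaw,roll),q0); print("push",th,x,roll,"camx",Rt(th,yaw,roll)[:,0].round(1),xx.round(2),"%.1e"%c)
E
```

```text
handle 35 90 at [ 0.28  0.28  2.32 -1.3   0.08  1.45] 1.7e-02
handle 35 90 pre [ 0.32  0.11  2.41 -1.3   0.12  1.47] 3.1e-04
handle 35 105 at [ 0.29  0.25  2.33 -1.3   0.09  1.45] 9.5e-03
handle 35 105 pre [ 0.32  0.08  2.4  -1.13  0.14  1.3 ] 3.5e-28
handle 35 290 at [ 0.3  -0.05  2.17 -0.26  0.44  0.39] 4.0e-27
handle 35 290 pre [ 0.32 -0.17  2.13 -0.22  0.59  0.36] 1.3e-26
handle 45 90 at [ 0.27  0.26  2.32 -1.3   0.06  1.43] 1.3e-01
handle 45 90 pre [ 0.31  0.09  2.42 -1.3   0.1   1.46] 7.0e-02
handle 45 105 at [ 0.23  0.29  2.5   3.13  0.43 -3.02] 1.7e-02
handle 45 105 pre [ 0.31  0.06  2.43 -1.3   0.11  1.46] 5.2e-02
handle 45 290 at [ 0.33 -0.08  2.29 -0.76  0.22  0.9 ] 5.3e-24
handle 45 290 pre [ 0.36 -0.24  2.28 -0.51  0.37  0.66] 2.3e-29
handle 50 90 at [ 0.26  0.25  2.32 -1.3   0.04  1.42] 2.2e-01
handle 50 90 pre [ 0.3   0.08  2.43 -1.3   0.08  1.45] 1.5e-01
handle 50 105 at [ 0.23  0.34  2.55  3.15  0.61 -3.02] 2.1e-02
handle 50 105 pre [ 0.3   0.05  2.43 -1.3   0.09  1.45] 1.2e-01
handle 50 290 at [ 0.33 -0.09  2.34 -1.3   0.17  1.44] 5.1e-04
handle 50 290 pre [ 0.39 -0
[... 867 characters left out ...]
 [-0.14  0.33  2.52  2.25  0.18  2.14] 4.1e-30
push 30 -100 90 camx [0.9 0.1 0.5] [-0.11  0.38  2.48  2.63  0.26 -1.3 ] 8.5e-20
push 30 -100 -90 camx [-0.9 -0.1 -0.5] [-0.11  0.38  2.48  2.63  0.26  1.84] 1.5e-30
push 40 -80 90 camx [0.8 0.1 0.6] [-0.11  0.46  2.56  2.87  0.58 -1.52] 5.1e-30
push 40 -80 -90 camx [-0.8 -0.1 -0.6] [-0.11  0.46  2.56  2.87  0.58  1.62] 1.1e-29
push 40 15 90 camx [0.8 0.1 0.6] [-0.06  0.51  2.36  2.89  0.44 -1.47] 2.5e-19
push 40 15 -90 camx [-0.8 -0.1 -0.6] [-0.06  0.51  2.36  2.89  0.44  1.67] 1.9e-19
push 40 40 90 camx [0.8 0.1 0.6] [-0.05  0.53  2.31  2.88  0.4  -1.45] 1.4e-30
push 40 40 -90 camx [-0.8 -0.1 -0.6] [-0.05  0.53  2.31  2.88  0.4   1.69] 3.5e-20
```

Run:
```python
from kin import *
from h import *
q=[.2,.3,2.5,3.0,.5,1.6]
for th in(40,45,50):
  R=Rt(th,CA,-90); T=lambda zt,u,z:c2w((-55+zt*np.sin(np.radians(th))+u*np.cos(np.radians(th)),130,z-zt*np.cos(np.radians(th))+u*np.sin(np.radians(th))))
  for nm,zt,u,z in(("pre",-70,-35,106),("under",19,-35,106),("touch",19,-24,106),("top",19,-24,250),("press0",15,24,250),("press1",15,24,60)):
    x,c=ik(T(zt,u,z),R,q); e=fk(x,PM,True); print(th,nm,x.round(2),"%.1e"%c,"TCPcab",w2c(T(zt,u,z)).round(),"el",e[2].round(),"w",e[3].round())
th=45
```

```text
40 pre [0.38 0.04 2.55 4.06 0.21 0.87] 6.6e-27 TCPcab [-127.  130.  137.] el [ 22.   9. 796.] w [248.  98. 398.]
40 under [0.33 0.3  2.51 3.53 0.38 1.38] 1.7e-21 TCPcab [-70. 130.  69.] el [161.  55. 771.] w [305. 104. 330.]
40 touch [0.32 0.29 2.49 3.55 0.35 1.35] 2.3e-30 TCPcab [-61. 130.  76.] el [156.  52. 773.] w [314. 105. 337.]
40 top [ 0.29 -0.02  2.41  4.44  0.1   0.41] 1.8e-02 TCPcab [-61. 130. 220.] el [ -9.  -3. 797.] w [295.  89. 456.]
40 press0 [ 0.26 -0.01  2.34  4.44  0.06  0.38] 4.3e-02 TCPcab [-27. 130. 254.] el [ -7.  -2. 797.] w [319.  86. 475.]
40 press1 [0.3  0.35 2.42 3.51 0.35 1.37] 1.7e-23 TCPcab [-27. 130.  64.] el [190.  60. 761.] w [348. 109. 325.]
45 pre [0.4  0.08 2.62 3.71 0.39 1.24] 3.2e-30 TCPcab [-129.  130.  131.] el [ 44.  19. 795.] w [224.  95. 372.]
45 under [0.34 0.35 2.56 3.45 0.56 1.47] 4.3e-30 TCPcab [-66. 130.  68.] el [184.  66. 762.] w [287. 102. 309.]
45 touch [0.34 0.33 2.54 3.47 0.52 1.45] 4.0e-19 TCPcab [-59. 130.  76.] el [176.  62. 766.] w [294. 103. 317.]
45 top [ 0.33 -0.02  2.41  4.44  0.16  0.43] 8.0e-04 TCPcab [-59. 130. 220.] e
[... 254 characters left out ...]
325. 107. 308.]
50 pre [0.44 0.13 2.66 3.67 0.52 1.33] 3.5e-03 TCPcab [-131.  130.  124.] el [ 67.  31. 792.] w [213.  99. 354.]
50 under [0.36 0.41 2.6  3.42 0.75 1.53] 2.7e-30 TCPcab [-63. 130.  67.] el [215.  80. 749.] w [270. 101. 286.]
50 touch [0.35 0.39 2.59 3.43 0.71 1.51] 6.3e-30 TCPcab [-56. 130.  75.] el [204.  74. 754.] w [277. 101. 295.]
50 top [ 0.35 -0.01  2.45  3.99  0.25  0.89] 3.9e-30 TCPcab [-56. 130. 219.] el [ -3.  -1. 797.] w [277. 101. 439.]
50 press0 [ 0.33 -0.03  2.36  4.44  0.17  0.42] 1.5e-05 TCPcab [-28. 130. 259.] el [-17.  -6. 796.] w [304. 104. 477.]
50 press1 [0.33 0.42 2.53 3.41 0.69 1.51] 5.9e-21 TCPcab [-28. 130.  69.] el [223.  76. 746.] w [305. 104. 288.]
```

```bash
cat >> kin.py <<'E'
def tp(P,th,yaw,zt,u):
    # TCP for bar centre P world, in vertical plane at yaw
    th=np.radians(th); f=np.array([np.cos(yaw),np.sin(yaw),0]); k=np.array([0,0,1.])
    return P+zt*(np.sin(th)*f-np.cos(th)*k)+u*(np.cos(th)*f+np.sin(th)*k)
E
python3 - <<'E'
from kin import *
from h import *
q=[.25,.3,2.5,3.14,.5,1.57]
for yaw in(.2,.26):
 for nm,zt,u,z,th in(("pre",-70,-35,106,45),("pre",-50,-35,106,50),("under",19,-35,106,50),("touch",19,-24,106,50),("mid",19,-24,180,55),("top",19,-24,250,55),("top",19,-24,250,60),("press0",15,24,250,60),("press1",15,24,60,50)):
    P=c2w((-55,140,z)); t=tp(P,th,yaw,zt,u)
    x,c=ik(t,Rt(th,yaw,-90),q); print(yaw,th,nm,x.round(2),"%.1e"%c,"TCPcab",w2c(t).round())
E
```

```text
0.2 45 pre [0.33 0.08 2.63 3.4  0.36 1.42] 4.2e-28 TCPcab [-129.  133.  131.]
0.2 50 pre [0.33 0.19 2.66 3.34 0.56 1.49] 2.0e-03 TCPcab [-116.  135.  111.]
0.2 50 under [0.31 0.41 2.61 3.26 0.75 1.55] 5.2e-18 TCPcab [-63. 139.  67.]
0.2 50 touch [0.3  0.39 2.59 3.26 0.71 1.54] 2.8e-26 TCPcab [-56. 140.  75.]
0.2 55 mid [0.31 0.21 2.59 3.3  0.62 1.51] 2.0e-19 TCPcab [-53. 140. 149.]
0.2 55 top [0.31 0.02 2.51 3.4  0.36 1.39] 1.8e-21 TCPcab [-53. 140. 219.]
0.2 60 top [0.32 0.06 2.57 3.34 0.54 1.46] 3.9e-31 TCPcab [-51. 140. 220.]
0.2 60 press0 [ 0.31 -0.01  2.48  3.4   0.38  1.39] 2.5e-20 TCPcab [-30. 142. 263.]
0.2 50 press1 [0.3  0.42 2.53 3.26 0.69 1.54] 4.6e-30 TCPcab [-28. 142.  69.]
0.26 45 pre [0.25 0.08 2.63 3.12 0.35 1.58] 1.4e-25 TCPcab [-128.  129.  131.]
0.26 50 pre [0.25 0.19 2.66 3.12 0.55 1.58] 2.4e-03 TCPcab [-115.  131.  111.]
0.26 50 under [0.25 0.41 2.61 3.13 0.75 1.57] 2.1e-29 TCPcab [-63. 139.  67.]
0.26 50 touch [0.25 0.39 2.59 3.13 0.71 1.57] 5.4e-24 TCPcab [-56. 140.  75.]
0.26 55 mid [0.25 0.21 2.59 3.13 0.62 1.58] 9.9e-30 TCPcab [-53. 140. 149.]
0.26 55 top [0.25 0.02 2.51 3.12 0.35 1.59] 3.5e-30 TCPcab [-53. 140. 219.]
0.26 60 top [0.25 0.06 2.57 3.12 0.53 1.58] 5.2e-25 TCPcab [-51. 141. 220.]
0.26 60 press0 [ 0.25 -0.01  2.48  3.12  0.37  1.59] 1.0e-27 TCPcab [-30. 144. 263.]
0.26 50 press1 [0.25 0.42 2.54 3.13 0.69 1.57] 5.1e-31 TCPcab [-28. 144.  69.]
```

Run:
```python
from h import *
import pickle
from scipy.optimize import least_squares
from kin import *
F=pickle.load(open("f0.pkl","rb")); S,D=F["scene"],F["side"]
qm=[.546,-.55,2.634,-1.295,.361,1.524]; 
im=cv2.imread("pics/w1.png")[:,:,::-1].copy()
s={"eef_pos":np.array([374.3,92.7,298.6]),"tcp_rot":[2.145,-.009,1.693]}
W={"K":[[282.616,0,315.96],[0,282.616,205.354],[0,0,1]],"T_tool_cam":[[8.8288e-04,-9.47677e-01,-3.1923e-01,8.15785e+01],[1,1.325e-03,-1.1677e-03,.154],[1.5296e-03,-3.19229e-01,9.47676e-01,-142.163],[0,0,0,1]]}
T=np.eye(4);T[:3,:3]=Rn.from_euler('xyz',s["tcp_rot"]).as_matrix();T[:3,3]=s["eef_pos"];W["T_wc"]=T@np.array(W["T_tool_cam"])
m=cv2.inRange(cv2.cvtColor(im,cv2.COLOR_RGB2HSV),(108,150,60),(125,255,255))
pts=[]
for row in range(100,260,20):
    c=np.where(m[row,230:310])[0]+230; print(row,c.min(),c.max()); 
    if row>105: pts.append((c.mean(),row))
rows=np.where(m[:,255:275].sum(1)>0)[0]; print("end row",rows.min())
def hand(p,y,dz=0):
    x0,y0,a,z=p; return np.array([x0-np.sin(a)*y,y0+np.cos(a)*y,z+dz])
def res(p,full=True):
    o=[]
    for y,u,v in((210,(280.6,275.5),(284,145.4)),(-210,(294.4,119.2),(373.1,228.4))):
        o+=list((proj(S,hand(p,y,4))-u).ravel())+list((proj(D,hand(p,y,2))-v).ravel())
    e=proj(W,hand(p,210)).ravel(); e2=proj(W,hand(p,0)).ravel(); d=(e2-e)/np.linalg.norm(e2-e); n=np.array([-d[1],d[0]])
    w=[ (np.array(q)-e)@n for q in pts]; o+=list(2*np.array(w)*.5)+[ (e[1]-rows.min())]
    return np.array(o)
o=least_squares(res,[552,1,.11,104],loss='soft_l1'); p=o.x; print(p,res(p).round(1))
print("cab",p[0]+55*np.cos(p[2]),p[1]+55*np.sin(p[2]),p[2],"h",p[3]-60)
```

```text
Traceback (most recent call last):
ValueError: zero-size array to reduction operation minimum which has no identity
```

```bash
cat > ref.py <<'E'
from h import *
import pickle
from scipy.optimize import least_squares
F=pickle.load(open("f0.pkl","rb")); S,D=F["scene"],F["side"]
im=cv2.imread("pics/w1.png")[:,:,::-1].copy()
s={"eef_pos":np.array([374.3,92.7,298.6]),"tcp_rot":[2.145,-.009,1.693]}
W={"K":[[282.616,0,315.96],[0,282.616,205.354],[0,0,1]],"T_tool_cam":[[8.8288e-04,-9.47677e-01,-3.1923e-01,8.15785e+01],[1,1.325e-03,-1.1677e-03,.154],[1.5296e-03,-3.19229e-01,9.47676e-01,-142.163],[0,0,0,1]]}
T=np.eye(4);T[:3,:3]=Rn.from_euler('xyz',s["tcp_rot"]).as_matrix();T[:3,3]=s["eef_pos"];W["T_wc"]=T@np.array(W["T_tool_cam"])
m=cv2.inRange(cv2.cvtColor(im,cv2.COLOR_RGB2HSV),(105,130,50),(128,255,255))
pts=[]
rows=np.where(m[:,255:275].sum(1)>0)[0]; print("end row",rows.min())
for row in range(110,260,20):
    c=np.where(m[row,230:310])[0]+230
    if len(c): print(row,c.min(),c.max()); pts.append((c.mean(),row))
def hand(p,y,dz=0):
    x0,y0,a,z=p; return np.array([x0-np.sin(a)*y,y0+np.cos(a)*y,z+dz])
def res(p,full=True):
    o=[]
    for y,u,v in((210,(280.6,275.5),(284,145.4)),(-210,(294.4,119.2),(373.1,228.4))):
        o+=list((proj(S,hand(p,y,4))-u).ravel())+list((proj(D,hand(p,y,2))-v).ravel())
    e=proj(W,hand(p,210)).ravel(); e2=proj(W,hand(p,0)).ravel(); d=(e2-e)/np.linalg.norm(e2-e); n=np.array([-d[1],d[0]])
    w=[ (np.array(q)-e)@n for q in pts]; o+=list(np.array(w)*.5)+[ (e[1]-rows.min())]
    return np.array(o)
o=least_squares(res,[552,1,.11,104],loss='soft_l1'); p=o.x; print(p,res(p).round(1))
print("cab",p[0]+55*np.cos(p[2]),p[1]+55*np.sin(p[2]),p[2],"h",p[3]-60)
E
python3 ref.py
```

```text
end row 101
110 256 270
130 257 271
150 259 272
170 260 272
190 261 273
210 262 274
230 264 275
250 266 276
[ 5.52939706e+02 -1.17464765e+00  1.11775294e-01  1.07756977e+02] [ 0.1  0.5  0.3 -1.1  0.1 -1.6  2.8  0.9 -0.2 -0.1 -0.3  0.   0.1  0.1
 -0.1 -0.3 -0.5]
cab 607.5964863183709 4.9602003718939995 0.11177529414315021 h 47.75697710754655
```

```bash
sed -i 's/^CX,CY,CA=.*/CX,CY,CA=607.5,5.5,0.111/' h.py
cat > path.py <<'E'
from kin import *
from h import *
def jpath(qt,n,start=None):
    s=r.sense(); q0=np.array(start if start is not None else s["qpos"]); t0=np.array(s["eef_pos"]);R0=Rn.from_euler('xyz',s["tcp_rot"]).as_matrix()
    prev=None
    for i in range(1,n+1):
        q=q0+(np.array(qt)-q0)*i/n; t,R,el,w=fk(q,PM,True)
        st=0 if prev is None else np.degrees(Rn.from_matrix(prev.T@R).magnitude()); prev=R
        print(i,[np.degrees(Rn.from_matrix(R0.T@R).as_rotvec()).round(1).tolist(),(R0.T@(t-t0)).round(0).tolist()],"cab",w2c(t).round(0),"step",st.round(1),"w",w.round(0))
E
python3 - <<'E'
from path import *
t=tp(c2w((-55,140,107)),45,.26,-70,-35); x,c=ik(t,Rt(45,.26,-90),[.25,.08,2.6,3.12,.35,1.58]); print(x,c)
x[1]-=0
jpath(x,40)
E
```

```text
[0.24225674 0.07336893 2.63089511 3.10481642 0.34820773 1.59282023] 2.756351068659383e-21Traceback (most recent call last):
  File "<stdin>", line 4, in <module>
  File "path.py", line 9, in jpath
    print(i,[np.degrees(Rn.from_matrix(R0.T@R).as_rotvec()).round(1).tolist(),(R0.T@(t-t0)).round(0).tolist()],"cab",w2c(t).round(0),"step",st.round(1),"w",w.round(0))
                                                                                                                                            ^^^^^^^^
AttributeError: 'int' object has no attribute 'round'
```

```bash
sed -i 's/st=0 if/st=np.float64(0) if/' path.py
python3 - <<'E'
from path import *
t=tp(c2w((-55,140,107)),45,.26,-70,-35); x,c=ik(t,Rt(45,.26,-90),[.25,.08,2.6,3.12,.35,1.58])
jpath(x,20)
E
```

```text
1 [[5.9, -1.0, 11.9], [-2.0, -34.0, 7.0]] cab [-234.  109.  265.] step 0.0 w [ 99.  57. 479.]
2 [[11.5, -2.4, 24.0], [3.0, -66.0, 11.0]] cab [-249.  114.  236.] step 13.4 w [106.  59. 476.]
3 [[16.8, -4.1, 36.2], [12.0, -96.0, 12.0]] cab [-265.  123.  211.] step 13.4 w [114.  61. 472.]
4 [[21.9, -6.0, 48.5], [25.0, -121.0, 11.0]] cab [-279.  136.  190.] step 13.4 w [122.  63. 468.]
5 [[26.5, -8.2, 60.9], [41.0, -142.0, 9.0]] cab [-292.  152.  174.] step 13.4 w [130.  65. 464.]
6 [[30.7, -10.6, 73.5], [60.0, -157.0, 7.0]] cab [-302.  171.  163.] step 13.5 w [137.  66. 459.]
7 [[34.5, -13.3, 86.2], [80.0, -167.0, 6.0]] cab [-308.  191.  155.] step 13.5 w [145.  67. 454.]
8 [[37.7, -16.1, 99.0], [100.0, -170.0, 7.0]] cab [-310.  211.  152.] step 13.5 w [153.  68. 449.]
9 [[40.4, -19.0, 112.0], [119.0, -168.0, 10.0]] cab [-306.  230.  152.] step 13.5 w [160.  69. 444.]
10 [[42.5, -22.1, 125.1], [135.0, -162.0, 16.0]] cab [-298.  246.  154.] step 13.5 w [167.  69. 439.]
11 [[43.7, -25.2, 138.4], [147.0, -152.0, 26.0]] cab [-285.  258.  158.] step 13.6 w [175.  69. 433.]
12 [[44.2, -28.4, 
[... 197 characters left out ...]
 31.8, -165.4], [152.0, -110.0, 70.0]] cab [-225.  264.  169.] step 13.6 w [196.  67. 415.]
15 [[-30.8, 29.6, -153.8], [142.0, -97.0, 88.0]] cab [-203.  254.  170.] step 13.6 w [202.  66. 408.]
16 [[-23.2, 27.1, -142.2], [126.0, -87.0, 107.0]] cab [-181.  238.  168.] step 13.6 w [209.  65. 401.]
17 [[-15.8, 24.3, -130.4], [104.0, -80.0, 126.0]] cab [-161.  217.  163.] step 13.7 w [215.  63. 395.]
18 [[-8.7, 21.3, -118.7], [78.0, -78.0, 143.0]] cab [-145.  191.  156.] step 13.7 w [221.  62. 388.]
19 [[-1.8, 17.9, -106.8], [48.0, -80.0, 158.0]] cab [-134.  161.  145.] step 13.7 w [227.  60. 380.]
20 [[4.9, 14.3, -94.9], [16.0, -88.0, 169.0]] cab [-128.  129.  132.] step 13.7 w [232.  57. 373.]
```

>>> play_rows:
  moves:
    - [[5.9,-1,11.9],[-2,-34,7],0]
    - [[5.9,-1,11.9],[-2,-34,7],0]
    - [[11.5,-2.4,24],[3,-66,11],0]
    - [[11.5,-2.4,24],[3,-66,11],0]
    - [[16.8,-4.1,36.2],[12,-96,12],0]
    - [[16.8,-4.1,36.2],[12,-96,12],0]
    - [[21.9,-6,48.5],[25,-121,11],0]
    - [[21.9,-6,48.5],[25,-121,11],0]
    - [[26.5,-8.2,60.9],[41,-142,9],0]
    - [[26.5,-8.2,60.9],[41,-142,9],0]
    - [[30.7,-10.6,73.5],[60,-157,7],0]
    - [[30.7,-10.6,73.5],[60,-157,7],0]
    - [[34.5,-13.3,86.2],[80,-167,6],0]
    - [[34.5,-13.3,86.2],[80,-167,6],0]
    - [[37.7,-16.1,99],[100,-170,7],0]
    - [[37.7,-16.1,99],[100,-170,7],0]
    - [[40.4,-19,112],[119,-168,10],0]
    - [[40.4,-19,112],[119,-168,10],0]
    - [[42.5,-22.1,125.1],[135,-162,16],0]
    - [[42.5,-22.1,125.1],[135,-162,16],0]

```text
clock: 4.8
eef_pos: [284.6, 218.9, 154.8]
tcp_rot: [-2.571, -0.145, -0.441]
contact_force: [-0.2, -0.2, -0.7]
opening: 0.001
```

Run:
```python
from path import *
here()
t=tp(c2w((-55,140,107)),45,.26,-70,-35); x,c=ik(t,Rt(45,.26,-90),[.25,.08,2.6,3.12,.35,1.58])
jpath(x,10)
```

```text
cab [-297.2  247.9  154.8] theta 33.6 yaw z 0.909 q [ 0.383 -0.167  2.603  1.006  0.335  1.448] op 0.0 F [-0.2 -0.2 -0.7] t 4.8 w [284.6 218.9 154.8]
1 [[2.7, 0.0, 13.3], [23.0, -23.0, 21.0]] cab [-261.  262.  153.] step 0.0 w [197.  76. 428.]
2 [[5.3, 0.3, 26.6], [34.0, -34.0, 26.0]] cab [-246.  266.  157.] step 13.6 w [201.  75. 422.]
3 [[7.9, 0.9, 39.9], [49.0, -42.0, 30.0]] cab [-228.  266.  160.] step 13.6 w [206.  73. 416.]
4 [[10.5, 1.8, 53.2], [69.0, -47.0, 33.0]] cab [-209.  261.  162.] step 13.6 w [210.  71. 410.]
5 [[13.2, 3.0, 66.5], [91.0, -46.0, 36.0]] cab [-190.  250.  163.] step 13.6 w [214.  69. 404.]
6 [[15.9, 4.6, 79.7], [115.0, -40.0, 38.0]] cab [-171.  234.  161.] step 13.6 w [218.  67. 398.]
7 [[18.8, 6.6, 92.9], [139.0, -29.0, 39.0]] cab [-155.  213.  158.] step 13.6 w [222.  65. 392.]
8 [[21.9, 9.0, 105.9], [162.0, -11.0, 39.0]] cab [-141.  188.  151.] step 13.6 w [226.  63. 386.]
9 [[25.3, 11.8, 118.9], [183.0, 12.0, 39.0]] cab [-132.  160.  143.] step 13.6 w [229.  60. 379.]
10 [[28.9, 15.1, 131.6], [201.0, 39.0, 37.0]] cab [-128.  129.  132.] step 13.6 w [232.  57. 373.]
```

>>> play_rows:
  moves:
    - [[2.7,0,13.3],[15,-15,12],0]
    - [[2.7,0,13.3],[23,-23,21],0]
    - [[5.3,0.3,26.6],[34,-34,26],0]
    - [[5.3,0.3,26.6],[34,-34,26],0]
    - [[7.9,0.9,39.9],[49,-42,30],0]
    - [[7.9,0.9,39.9],[49,-42,30],0]
    - [[10.5,1.8,53.2],[69,-47,33],0]
    - [[10.5,1.8,53.2],[69,-47,33],0]
    - [[13.2,3,66.5],[91,-46,36],0]
    - [[13.2,3,66.5],[91,-46,36],0]
    - [[15.9,4.6,79.7],[115,-40,38],0]
    - [[15.9,4.6,79.7],[115,-40,38],0]
    - [[18.8,6.6,92.9],[139,-29,39],0]
    - [[18.8,6.6,92.9],[139,-29,39],0]
    - [[21.9,9,105.9],[162,-11,39],0]
    - [[21.9,9,105.9],[162,-11,39],0]
    - [[25.3,11.8,118.9],[183,12,39],0]
    - [[25.3,11.8,118.9],[183,12,39],0]
    - [[28.9,15.1,131.6],[201,39,37],0]
    - [[28.9,15.1,131.6],[201,39,37],0]

```text
clock: 6.8
eef_pos: [466.3, 118.1, 131.1]
tcp_rot: [3.137, 0.784, -2.891]
contact_force: [0.8, -1.5, -0.1]
opening: 0.001
```

Run:
```python
from path import *
here(); s=r.sense()
D=[([1.218,.3535,1.6335,0,1.155,-.002],[214.7,586.7,230.9]),([.546,-.55,2.634,-1.295,.361,1.524],[374.3,92.7,298.6]),([.383,-.167,2.603,1.006,.335,1.448],[284.6,218.9,154.8]),(s["qpos"],s["eef_pos"])]
for a in (0,1):
    o=least_squares(lambda p:np.concatenate([fk(q,p*np.array([1,1,a,1,1]))[0]-t for q,t in D]),[223,574,0,466,341]);print(o.x.round(1),o.fun.round(1))
f=wrist(); cv2.imwrite("pics/w2.png",f["color"][:,:,::-1])
print(proj(f,[c2w((-55,y,107)) for y in(0,100,140,210)]).round())
sc=r.grab_frame("scene"); cv2.imwrite("pics/s2.png",sc["color"][:,:,::-1])
```

```text
cab [-127.8  127.5  131.1] theta 44.9 yaw z 0.257 q [0.233 0.183 2.565 3.096 0.39  1.6  ] op 0.0 F [ 0.8 -1.5 -0.1] t 6.8 w [466.3 118.1 131.1]
[232.7 542.  420.9 462.9 311.1] [ -3.6 -13.4  12.1 -12.8   3.3   0.   16.   -4.6   0.9  15.    1.4 -13. ]
[293.8 567.8  58.2 494.  342.6] [ 1.2 -0.4  0.1  0.7 -1.1  0.   0.4 -1.5 -0.2  0.4 -1.4  0. ]
[[140. 251.]
 [270. 256.]
 [318. 258.]
 [398. 261.]]
```

View pics/w2.png

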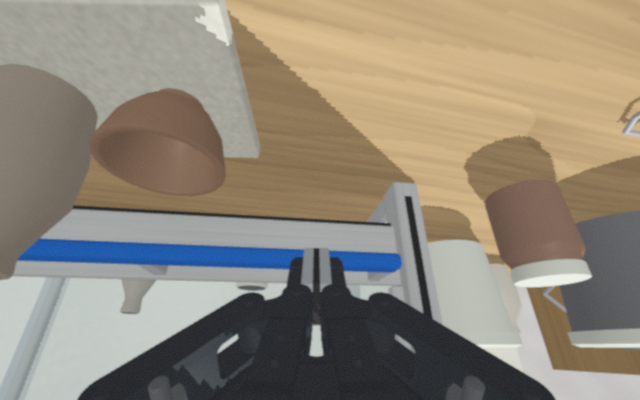

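View pics/s2.png

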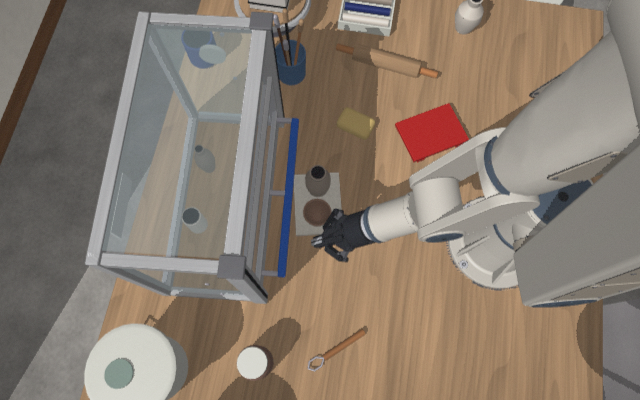

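```bash
sed -i 's/^PM=.*/PM=(293.8,567.8,58.2,494.,342.6)/' kin.py
python3 - <<'E'
from path import *
q=r.sense()["qpos"]
for nm,zt,u,z,th in(("pre",-70,-35,107,45),("under",19,-38,107,45),("under",19,-38,107,50),("touch",19,-24,107,45),("touch",19,-24,107,50),("mid",19,-24,180,55),("top",19,-24,247,55),("top",19,-24,247,60),("press0",15,24,250,60),("press1",15,24,60,50),("press1",15,24,60,45)):
    P=c2w((-55,140,z)); t=tp(P,th,.26,zt,u)
    x,c=ik(t,Rt(th,.26,-90),q); print(th,nm,x.round(2),"%.1e"%c,"TCPcab",w2c(t).round())
for th,x,yaw in((20,-195,.226),(25,-195,.226),(30,-195,.226),(25,-150,.2),(30,-100,.15),(40,-80,.12),(40,15,.11),(40,40,.11)):
    xx,c=ik(c2w((x,-7,12)),Rt(th,yaw,-90),[0,0,2.3,2.,.6,1.5]); print("push",th,x,xx.round(2),"%.1e"%c)
goto(tp(c2w((-55,140,107)),50,.26,19,-38),Rt(50,.26,-90))
E
```

```text
45 pre [0.24 0.18 2.57 3.11 0.39 1.59] 8.7e-25 TCPcab [-128.  129.  132.]
45 under [0.25 0.45 2.47 3.12 0.57 1.58] 1.7e-28 TCPcab [-68. 138.  67.]
50 under [0.24 0.53 2.5  3.12 0.77 1.57] 1.1e-25 TCPcab [-65. 139.  66.]
45 touch [0.25 0.43 2.45 3.12 0.52 1.58] 9.9e-21 TCPcab [-58. 139.  77.]
50 touch [0.25 0.49 2.49 3.12 0.71 1.57] 1.7e-26 TCPcab [-56. 140.  76.]
55 mid [0.24 0.32 2.51 3.12 0.64 1.58] 6.4e-29 TCPcab [-53. 140. 149.]
55 top [0.24 0.1  2.47 3.11 0.38 1.59] 1.3e-29 TCPcab [-53. 140. 216.]
60 top [0.24 0.16 2.51 3.12 0.58 1.58] 3.4e-30 TCPcab [-51. 141. 217.]
60 press0 [0.25 0.05 2.44 3.11 0.39 1.59] 4.1e-21 TCPcab [-30. 144. 263.]
50 press1 [0.25 0.52 2.43 3.13 0.69 1.57] 7.0e-28 TCPcab [-28. 144.  69.]
45 press1 [0.25 0.47 2.39 3.12 0.5  1.58] 2.4e-30 TCPcab [-28. 144.  66.]
push 20 -195 [-0.16  0.38  2.45  1.67  0.13  2.67] 7.5e-20
push 25 -195 [-0.2   0.4   2.51  2.33  0.24  1.98] 2.2e-23
push 30 -195 [-0.24  0.45  2.56  2.53  0.41  1.73] 1.7e-22
push 25 -150 [-0.15  0.42  2.42  2.25  0.19  2.14] 2.0e-24
push 30 -100 [-0.11  0.47  2.38  2.61  0.26  1.86] 1.2e-20
push 40 -80 [-0.12  0.57  2.44  2.86  0.57  1.63] 4.3e-24
push 40 15 [-0.06  0.59  2.25  2.87  0.41  1.69] 3.3e-26
push 40 40 [-0.05  0.61  2.2   2.86  0.37  1.71] 3.7e-28
turn [0.0, -5.0, -0.1] shift [1.9, -0.3, 91.8] F [-0.4  0.6 -0.9] t 6.9
```

>>> play_rows:
  moves:
    - [[0,-1,0],[0,0,18],0]
    - [[0,-2,0],[1,0,37],0]
    - [[0,-3,0],[1,0,55],0]
    - [[0,-4,0],[2,0,74],0]
    - [[0,-5,0],[2,0,92],0]
    - [[0,-5,0],[2,0,92],0]

```text
clock: 7.5
eef_pos: [528.4, 137.9, 63.8]
tcp_rot: [3.139, 0.872, -2.88]
contact_force: [0.2, -0.5, -0.5]
opening: 0.002
```

Run:
```python
from path import *
here()
f=wrist(); cv2.imwrite("pics/w3.png",f["color"][:,:,::-1])
for z,u,th in((107,-24,50),(130,-24,52),(180,-24,56),(247,-24,60)): goto(tp(c2w((-55,140,z)),th,.26,19,u),Rt(th,.26,-90))
```

```text
cab [-64.  140.4  63.8] theta 50.0 yaw z 0.265 q [0.241 0.538 2.501 3.116 0.769 1.576] op 0.0 F [ 0.2 -0.5 -0.5] t 7.5 w [528.4 137.9  63.8]
turn [0.2, -0.1, 0.0] shift [-14.9, -1.5, -0.9] F [-0.3 -0.4 -0.8] t 7.55
turn [0.2, -2.1, 0.0] shift [-33.2, -1.4, -14.9] F [-0.3 -0.4 -0.8] t 7.55
turn [0.2, -6.1, 0.0] shift [-72.9, -1.4, -45.6] F [-0.3 -0.4 -0.8] t 7.55
turn [0.2, -10.1, 0.0] shift [-125.7, -1.3, -87.2] F [-0.3 -0.4 -0.8] t 7.55
```

View pics/w3.png

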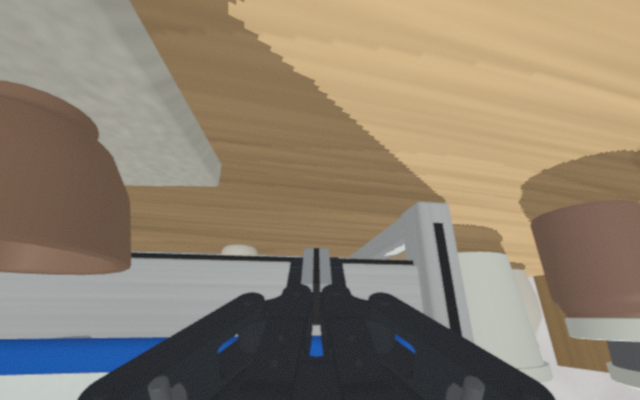

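>>> play_rows:
  moves:
    - [[0,0,0],[-5,0,0],0]
    - [[0,0,0],[-9,0,0],0]
    - [[0,0,0],[-12,0,0],0]
    - [[0,0,0],[-15,0,-1],0]
    - [[0,-0.5,0],[-19,0,-4],0]
    - [[0,-1,0],[-23,0,-7],0]
    - [[0,-1.5,0],[-28,0,-11],0]
    - [[0,-2,0],[-33,0,-15],0]
    - [[0,-2.5,0],[-38,0,-19],0]
    - [[0,-3,0],[-43,0,-23],0]
    - [[0,-3.5,0],[-48,0,-27],0]
    - [[0,-4,0],[-53,0,-31],0]
    - [[0,-4.5,0],[-58,0,-35],0]
    - [[0,-5,0],[-63,0,-38],0]
    - [[0,-5.5,0],[-68,0,-42],0]
    - [[0,-6,0],[-73,0,-46],0]

```text
clock: 9.15
eef_pos: [537.9, 140.2, 149.6]
tcp_rot: [3.139, 0.974, -2.881]
contact_force: [-7.1, 0.2, -5.9]
opening: 0.003
```

Run:
```python
from path import *
here()
sc=r.grab_frame("side"); cv2.imwrite("pics/d3.png",cv2.resize(sc["color"][100:260,240:440,::-1],None,fx=3,fy=3))
f=wrist(); cv2.imwrite("pics/w4.png",f["color"][:,:,::-1])
for z,u,th in((200,-24,57),(247,-24,60)): goto(tp(c2w((-55,140,z)),th,.26,19,u),Rt(th,.26,-90))
```

```text
cab [-54.3 141.6 149.6] theta 55.8 yaw z 0.264 q [0.24  0.328 2.515 3.11  0.676 1.584] op 0.0 F [-7.1  0.2 -5.9] t 9.15 w [537.9 140.2 149.6]
turn [0.2, -1.1, 0.0] shift [-16.8, -1.4, -9.4] F [-8.8 -0.4 -2.3] t 9.25
turn [0.2, -4.1, 0.0] shift [-56.8, -1.3, -34.6] F [-8.8 -0.4 -2.3] t 9.25
```

View pics/d3.png

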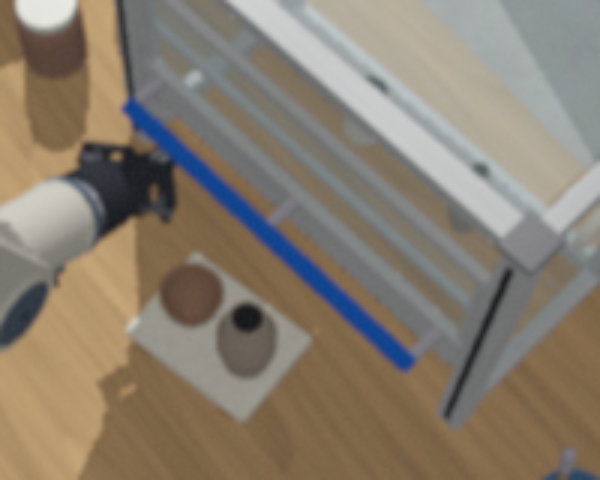

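View pics/w4.png

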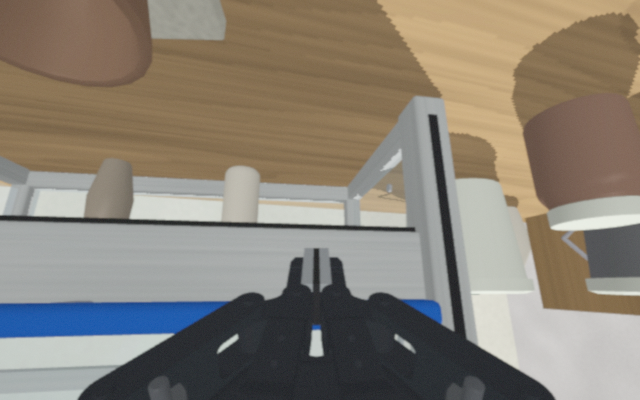

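>>> play_rows:
  moves:
    - [[0,-0.5,0],[-5,0,-3],0]
    - [[0,-0.8,0],[-11,0,-6],0]
    - [[0,-1.1,0],[-17,0,-9],0]
    - [[0,-1.5,0],[-22,0,-13],0]
    - [[0,-1.9,0],[-27,0,-16],0]
    - [[0,-2.4,0],[-33,0,-20],0]
    - [[0,-2.8,0],[-39,0,-24],0]
    - [[0,-3.2,0],[-45,0,-27],0]
    - [[0,-3.6,0],[-50,0,-30],0]
    - [[0,-4,0],[-53,0,-32],0]
    - [[0,-4.1,0],[-55,0,-33],0]
    - [[0,-4.1,0],[-57,0,-35],0]
    - [[0,-4.1,0],[-57,0,-35],0]

```text
clock: 10.55
eef_pos: [539.9, 140.6, 217.0]
tcp_rot: [3.138, 1.046, -2.882]
contact_force: [-9.8, -1.5, -4.2]
opening: 0.0
```

```bash
cat > hz.py <<'E'
from h import *
from scipy.optimize import least_squares
def hseg(f):
    m=cv2.inRange(cv2.cvtColor(f["color"],cv2.COLOR_RGB2HSV),(108,150,60),(125,255,255)); return m
def hz(f,x0,x1,y0,y1):
    """handle height from blue pixels: bar centreline minimising distance"""
    m=hseg(f)[y0:y1,x0:x1]; n,l,st,_=cv2.connectedComponentsWithStats(m); i=1+np.argmax(st[1:,4]); ys,xs=np.where(l==i); P=np.c_[xs+x0,ys+y0].astype(float)
    def res(p):
        e=proj(f,[c2w((-55,-200,p[0]+3)),c2w((-55,200,p[0]+3))]); d=(e[1]-e[0])/np.linalg.norm(e[1]-e[0]); return ((P-e[0])@np.array([-d[1],d[0]]))
    return least_squares(res,[150]).x[0],len(P)
E
python3 - <<'E'
from path import *
from hz import hz
here()
a=r.grab_frame("scene"); b=r.grab_frame("side")
print(hz(a,220,330,90,300),hz(b,260,400,100,240))
cv2.imwrite("pics/s5.png",a["color"][:,:,::-1])
import pickle
F=pickle.load(open("f0.pkl","rb"));print("t0",hz(F["scene"],220,330,90,300),hz(F["side"],260,400,100,240))
E
```

```text
cab [-52.3 141.7 217. ] theta 59.9 yaw z 0.264 q [0.239 0.156 2.513 3.102 0.573 1.593] op 0.0 F [-9.8 -1.5 -4.2] t 10.55 w [539.9 140.6 217. ]
(np.float64(240.27782771841333), 1382) (np.float64(230.85374811440818), 563)
t0 (np.float64(106.42116572551193), 1087) (np.float64(95.43927741608363), 481)
```

View pics/s5.png

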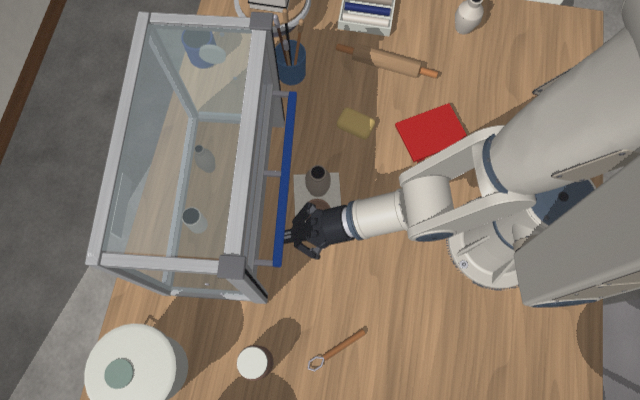

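Run:
```python
from path import *
import pickle
F=pickle.load(open("f0.pkl","rb"));S=F["scene"]
print("beaker",w2c(plane(S,(190.5,214),90)[0]).round(),"bud",w2c(plane(S,(198.5,149),130)[0]).round())
B=np.array([478.3,-14.8]); print("board",w2c([*B,0]).round(1), "near mid",w2c([417.4,-28.8,0]).round(1))
q0=r.sense()["qpos"]
def sh(nm,t,R,q):
    x,c=ik(t,R,q); print(nm,x.round(3).tolist(),"%.1e"%c,w2c(t).round()); return x
t=c2w((-215,130,225)); 
for th,yaw in((45,.26),(50,.26),(40,.26),(40,.3)): sh("A%d"%th,t,Rt(th,yaw,-90),q0)
for th in(25,30,33):
  for d in(-20,-3):
    for z in (2,100): 
      f=np.array([np.cos(.226),np.sin(.226)]); p=np.array([417.4,-28.8])+d*f
      sh("P%d %d %d"%(th,d,z),np.array([*p,z]),Rt(th,.226,-90),[-.24,.45,2.5,2.5,.4,1.73])
```

```text
beaker [188.  65.  90.] bud [181. -97. 130.]
board [-130.7   -5.9    0. ] near mid [-192.7  -13.     0. ]
A45 [0.283, -0.316, 2.636, 4.44, 0.001, 0.288] 4.0e-03 [-215.  130.  225.]
A50 [0.332, -0.323, 2.66, 3.897, 0.081, 0.864] 1.5e-04 [-215.  130.  225.]
A40 [0.282, -0.289, 2.629, 1.71, 0.0, 3.018] 2.8e-02 [-215.  130.  225.]
A40 [0.286, -0.289, 2.629, 2.113, 0.0, 2.589] 2.8e-02 [-215.  130.  225.]
P25 -20 2 [-0.251, 0.433, 2.537, 2.409, 0.294, 1.844] 1.6e-21 [-213.  -15.    2.]
P25 -20 100 [-0.28, 0.107, 2.523, 1.239, 0.241, 3.02] 5.6e-03 [-213.  -15.  100.]
P25 -3 2 [-0.223, 0.437, 2.507, 2.387, 0.271, 1.895] 7.0e-28 [-196.  -13.    2.]
P25 -3 100 [-0.251, 0.13, 2.5, 1.265, 0.228, 3.02] 6.9e-03 [-196.  -13.  100.]
P30 -20 2 [-0.301, 0.487, 2.585, 2.547, 0.465, 1.648] 6.7e-30 [-213.  -15.    2.]
P30 -20 100 [-0.301, 0.101, 2.543, 1.44, 0.256, 2.81] 1.6e-24 [-213.  -15.  100.]
P30 -3 2 [-0.268, 0.485, 2.556, 2.548, 0.437, 1.684] 2.4e-28 [-196.  -13.    2.]
P30 -3 100 [-0.268, 0.122, 2.516, 1.434, 0.241, 2.847] 2.2e-21 [-196.  -13.  100.]
P33 -20 2 [-0.334, 0.532, 2.612, 2.583, 0.578, 1.569] 7.3e-19 [-213.  -15.    2.]
P33 -20 100 [-0.334, 0.118, 2.575, 1.748, 0.299, 2.472] 2.1e-19 [-213.  -15.  100.]
P33 -3 2 [-0.297, 0.525, 2.582, 2.591, 0.547, 1.603] 9.0e-19 [-196.  -13.    2.]
P33 -3 100 [-0.297, 0.137, 2.548, 1.763, 0.281, 2.491] 4.9e-30 [-196.  -13.  100.]
```

Run:
```python
from path import *
f=np.array([np.cos(.226),np.sin(.226)])
for d in(-25,-40):
  for z in(2,30,60,100,140,180,210):
    p=np.array([417.4,-28.8])+d*f
    for th in(30,34,38,44,50):
      for yaw in (.226,.35):
        x,c=ik(np.array([*p,z]),Rt(th,yaw,-90),[-.3,.4,2.58,2.6,.5,1.65])
        if c<1e-6 and x[4]>.2: print(d,z,th,yaw,x.round(2).tolist())
```

```text
-25 2 30 0.226 [-0.31, 0.49, 2.59, 2.55, 0.47, 1.64]
-25 2 30 0.35 [-0.38, 0.49, 2.57, 2.29, 0.46, 1.7]
-25 2 34 0.226 [-0.36, 0.55, 2.63, 2.59, 0.63, 1.53]
-25 2 34 0.35 [-0.44, 0.54, 2.6, 2.35, 0.59, 1.57]
-25 2 38 0.226 [-0.41, 0.63, 2.66, 2.6, 0.79, 1.45]
-25 2 38 0.35 [-0.5, 0.61, 2.62, 2.37, 0.73, 1.46]
-25 2 44 0.35 [-0.6, 0.74, 2.65, 2.36, 0.93, 1.32]
-25 2 50 0.35 [-0.7, 0.88, 2.66, 2.3, 1.11, 1.18]
-25 30 30 0.226 [-0.31, 0.37, 2.59, 2.38, 0.38, 1.82]
-25 30 30 0.35 [-0.38, 0.37, 2.56, 2.09, 0.39, 1.93]
-25 30 34 0.226 [-0.36, 0.42, 2.63, 2.47, 0.52, 1.67]
-25 30 34 0.35 [-0.44, 0.42, 2.6, 2.2, 0.51, 1.75]
-25 30 38 0.35 [-0.5, 0.49, 2.62, 2.26, 0.64, 1.61]
-25 30 44 0.35 [-0.6, 0.61, 2.66, 2.29, 0.85, 1.43]
-25 60 30 0.226 [-0.31, 0.25, 2.58, 2.07, 0.3, 2.15]
-25 60 30 0.35 [-0.38, 0.26, 2.55, 1.78, 0.35, 2.26]
-25 60 34 0.226 [-0.36, 0.29, 2.62, 2.27, 0.42, 1.89]
-25 60 34 0.35 [-0.44, 0.3, 2.59, 1.98, 0.45, 2.0]
-25 60 38 0.226 [-0.41, 0.35, 2.65, 2.38, 0.56, 1.73]
-25 60 38 0.35 [-0.5, 0.35, 2.62, 2.09, 0.56, 1.81]
-25 60 44 0.35 [-0.6, 0.46, 2.66, 2.18, 0.76, 1.59]
-25
[... 2243 characters left out ...]
34 0.226 [-0.4, -0.05, 2.58, 1.25, 0.35, 2.94]
-40 140 34 0.35 [-0.48, -0.02, 2.55, 1.18, 0.46, 2.83]
-40 140 38 0.226 [-0.46, -0.03, 2.62, 1.56, 0.4, 2.59]
-40 140 38 0.35 [-0.55, 0.0, 2.59, 1.4, 0.51, 2.56]
-40 140 44 0.35 [-0.66, 0.08, 2.64, 1.64, 0.63, 2.21]
-40 180 38 0.35 [-0.55, -0.13, 2.54, 1.11, 0.57, 2.9]
-40 180 44 0.226 [-0.56, -0.14, 2.63, 1.49, 0.51, 2.61]
-40 180 44 0.35 [-0.66, -0.09, 2.6, 1.36, 0.64, 2.55]
-40 180 50 0.35 [-0.77, -0.0, 2.65, 1.55, 0.76, 2.25]
-40 210 44 0.226 [-0.56, -0.25, 2.6, 1.24, 0.54, 2.9]
-40 210 44 0.35 [-0.66, -0.19, 2.56, 1.19, 0.68, 2.77]
-40 210 50 0.226 [-0.67, -0.19, 2.66, 1.52, 0.64, 2.53]
-40 210 50 0.35 [-0.77, -0.13, 2.61, 1.39, 0.78, 2.47]
```

>>> play_rows:
  moves:
    - [[0,0,0],[-2,0,-1],0]
    - [[0,0,0],[-4.3,0,-2.5],0]
    - [[0,0,0],[-4.3,0,-2.5],0]
    - [[0,0,0],[4,0,0],0]
    - [[0,0,0],[10,0,0],0]
    - [[0,0,0],[12,0,-20],0]
    - [[0,0,0],[12,0,-50],0]
    - [[0,0,0],[12,0,-80],0.3]
    - [[0,0,0],[12,0,-80],1]

```text
clock: 11.55
eef_pos: [466.2, 120.6, 249.6]
tcp_rot: [3.138, 1.052, -2.882]
contact_force: [0.0, 0.7, -0.4]
opening: 0.329
```

Run:
```python
from path import *
here()
f=np.array([np.cos(.226),np.sin(.226)]); p=np.array([417.4,-28.8])-25*f
x,c=ik(np.array([*p,180]),Rt(44,.226,-90),[-.5,-.11,2.62,1.55,.48,2.6]); print(c)
jpath(x,13)
```

```text
cab [-127.7  130.   249.6] theta 60.3 yaw z 0.263 q [ 0.229 -0.084  2.624  3.073  0.452  1.618] op 0.33 F [ 0.   0.7 -0.4] t 11.55 w [466.2 120.6 249.6]
1.2248391232164935e-25
1 [[-0.1, -0.0, -0.1], [-0.0, -11.0, -1.0]] cab [-127.  119.  250.] step 0.0 w [181.  32. 420.]
2 [[-0.3, 0.2, -0.3], [1.0, -20.0, -2.0]] cab [-127.  110.  250.] step 0.3 w [183.  21. 420.]
3 [[-0.4, 0.6, -0.4], [4.0, -30.0, -4.0]] cab [-129.  100.  248.] step 0.5 w [184.  11. 421.]
4 [[-0.5, 1.2, -0.5], [8.0, -39.0, -7.0]] cab [-131.   90.  245.] step 0.7 w [184.   1. 421.]
5 [[-0.5, 2.1, -0.5], [15.0, -49.0, -10.0]] cab [-136.   79.  242.] step 0.9 w [184.  -9. 422.]
6 [[-0.5, 3.2, -0.6], [22.0, -59.0, -13.0]] cab [-141.   69.  237.] step 1.1 w [183. -20. 423.]
7 [[-0.5, 4.5, -0.5], [32.0, -68.0, -17.0]] cab [-148.   58.  231.] step 1.3 w [181. -30. 423.]
8 [[-0.3, 6.0, -0.4], [42.0, -78.0, -22.0]] cab [-156.   46.  224.] step 1.5 w [179. -40. 424.]
9 [[-0.1, 7.7, -0.3], [54.0, -89.0, -28.0]] cab [-165.   35.  216.] step 1.7 w [177. -50. 424.]
10 [[0.2, 9.6, -0.0], [68.0, -99.0, -35.0]] cab [-176.   22.  208.] step 1.9 w [174. -60. 425.]
11 [[0.6, 11.7, 0.3], [83.0, -110.0, -43.0]] cab [-188.   10.  199.] step 2.1 w [170. -69. 425.]
12 [[1.1, 13.9, 0.7], [98.0, -120.0, -52.0]] cab [-202.   -3.  190.] step 2.3 w [166. -79. 426.]
13 [[1.7, 16.3, 1.2], [115.0, -131.0, -62.0]] cab [-218.  -16.  180.] step 2.5 w [161. -88. 426.]
```

>>> play_rows:
  moves:
    - [[0,0,0],[0,-11,-1],1]
    - [[-0.3,0.2,-0.3],[1,-20,-2],1]
    - [[-0.4,0.6,-0.4],[4,-30,-4],1]
    - [[-0.5,1.2,-0.5],[8,-39,-7],1]
    - [[-0.5,2.1,-0.5],[15,-49,-10],1]
    - [[-0.5,3.2,-0.6],[22,-59,-13],1]
    - [[-0.5,4.5,-0.5],[32,-68,-17],1]
    - [[-0.3,6,-0.4],[42,-78,-22],1]
    - [[-0.1,7.7,-0.3],[54,-89,-28],1]
    - [[0.2,9.6,0],[68,-99,-35],1]
    - [[0.6,11.7,0.3],[83,-110,-43],1]
    - [[1.1,13.9,0.7],[98,-120,-52],1]
    - [[1.7,16.3,1.2],[115,-131,-62],1]
    - [[1.7,16.3,1.2],[115,-131,-62],1]

```text
clock: 12.95
eef_pos: [393.7, -35.5, 180.5]
tcp_rot: [3.141, 0.768, -2.917]
contact_force: [0.3, -0.1, -0.2]
opening: 1.001
```

Run:
```python
from path import *
here()
f=wrist(); cv2.imwrite("pics/w6.png",f["color"][:,:,::-1])
a=r.grab_frame("scene"); cv2.imwrite("pics/s6.png",cv2.resize(a["color"][90:290,180:440,::-1],None,fx=3,fy=3))
u=np.array([np.cos(.226),np.sin(.226)]); p=np.array([417.4,-28.8])-25*u
for z,th in((140,44),(100,38),(60,34),(25,31),(2,30)): goto(np.array([*p,z]),Rt(th,.226,-90))
c,s=np.cos(.226),np.sin(.226)
print(proj(f,[[478.3+c*x-s*y,-14.8+s*x+c*y,27] for x,y in((-62.5,85),(-62.5,-85),(62.5,-85),(62.5,85))]).round())
```

```text
cab [-217.   -17.1  180.5] theta 44.0 yaw z 0.226 q [-0.511 -0.112  2.614  1.537  0.486  2.603] op 1.0 F [ 0.3 -0.1 -0.2] t 12.95 w [393.7 -35.5 180.5]
turn [0.0, 0.1, -0.0] shift [29.4, 0.5, 28.6] F [-0.7 -0.6  0.1] t 13.05
turn [0.0, 6.1, -0.0] shift [57.2, 0.5, 57.3] F [-0.7 -0.6  0.1] t 13.05
turn [0.0, 10.1, -0.0] shift [85.1, 0.4, 86.0] F [-0.7 -0.6  0.1] t 13.05
turn [0.0, 13.1, -0.0] shift [109.5, 0.4, 111.1] F [-0.7 -0.6  0.1] t 13.05
turn [0.0, 14.1, -0.0] shift [125.5, 0.4, 127.6] F [-0.7 -0.6  0.1] t 13.05
[[412. 102.]
 [223. 102.]
 [251. 178.]
 [383. 178.]]
```

View pics/w6.png

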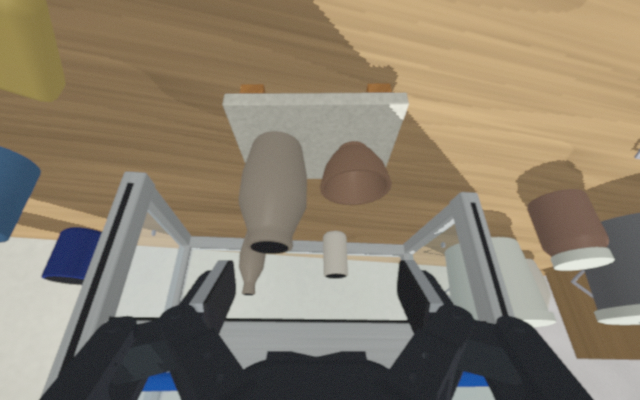

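View pics/s6.png

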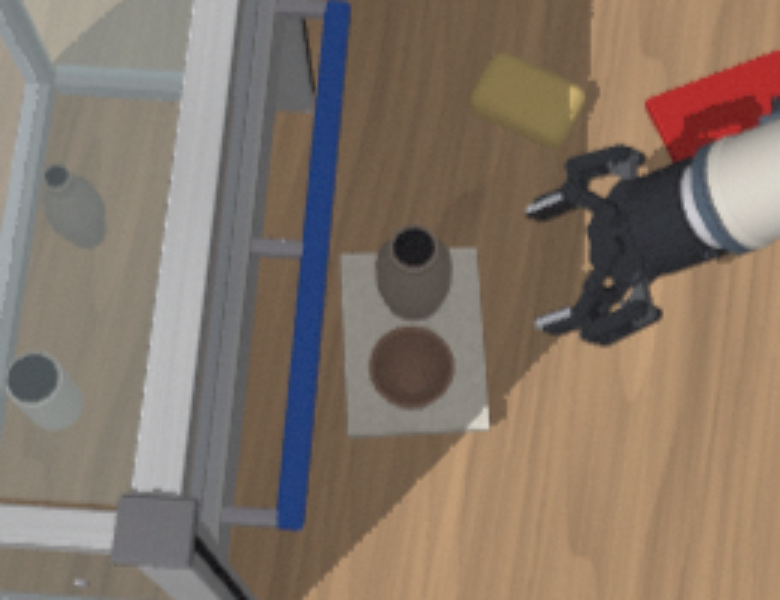

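Run:
```python
from path import *
import pickle
S=pickle.load(open("f0.pkl","rb"))["scene"]
print("sponge",plane(S,[(337,117),(349,137),(377,126)],35).round()[:,:2].tolist()," red",plane(S,[(396,126),(413,160),(468,128),(454,104)],27).round()[:,:2].tolist())
```

```text
sponge [[470.0, -272.0], [427.0, -216.0], [355.0, -263.0]]  red [[302.0, -277.0], [243.0, -182.0], [103.0, -306.0], [148.0, -375.0]]
```

>>> play_rows:
  moves:
    - [[0,0,0],[15,0,14],1]
    - [[0,0,0],[29,0,29],1]
    - [[0,3,0],[43,0,43],1]
    - [[0,6,0],[57,0,57],1]
    - [[0,8,0],[71,0,72],1]
    - [[0,10,0],[85,0,86],1]
    - [[0,11.5,0],[97,0,98],1]
    - [[0,13,0],[109,0,110],1]
    - [[0,13.6,0],[117,0,119],1]
    - [[0,14,0],[124,0,126],1]
    - [[0,14,0],[125,0,127],1]

```text
clock: 14.15
eef_pos: [393.8, -34.4, 1.9]
tcp_rot: [3.141, 0.526, -2.915]
contact_force: [0.2, -0.2, 0.1]
opening: 0.998
```

Run:
```python
from path import *
here()
f=wrist(); cv2.imwrite("pics/w7.png",f["color"][:,:,::-1])
b=r.grab_frame("side"); cv2.imwrite("pics/d7.png",cv2.resize(b["color"][120:280,180:400,::-1],None,fx=3.5,fy=3.5))
u=np.array([np.cos(.226),np.sin(.226)]); p=np.array([417.4,-28.8])
for d in(-8,0,10): goto(np.array([*(p+d*u),2]),Rt(30,.226,-90))
```

```text
cab [-216.8  -16.     1.9] theta 30.1 yaw z 0.228 q [-0.319  0.49   2.593  2.536  0.477  1.638] op 1.0 F [ 0.2 -0.2  0.1] t 14.15 w [393.8 -34.4   1.9]
turn [0.1, 0.1, 0.0] shift [-14.1, 0.1, 8.9] F [ 0.3 -0.1 -0.4] t 14.25
turn [0.1, 0.1, 0.0] shift [-21.0, 0.1, 12.9] F [ 0.3 -0.1 -0.4] t 14.25
turn [0.1, 0.1, 0.0] shift [-29.7, 0.1, 17.9] F [ 0.3 -0.1 -0.4] t 14.25
```

View pics/w7.png

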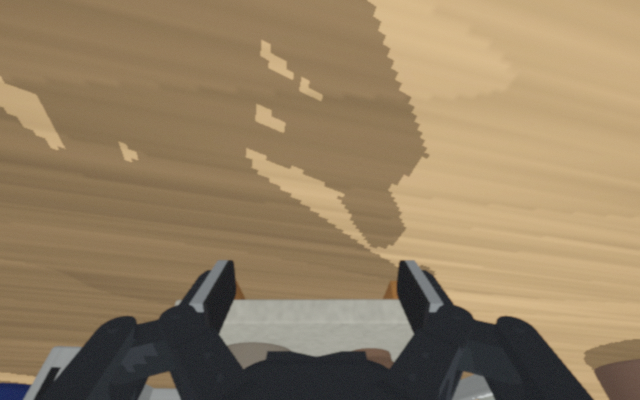

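View pics/d7.png

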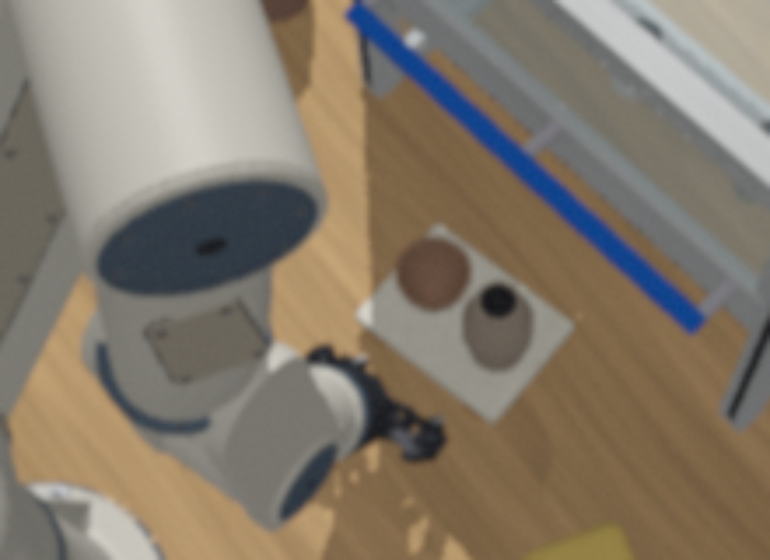

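```bash
cat > push.py <<'E'
from path import *
def pose(xc,z=2.):
    s=np.clip(xc+196,0,150); rel=.115*(1-s/150); y=-13.5+ .115*(s-s*s/300) -.115*max(-196-xc,0)
    th=np.interp(xc,[-196,-150,-110,-60],[30,34,38,40])
    return c2w((xc,y,z)),Rt(th,CA+rel,-90),th
def rows(xs):
    s=r.sense(); R0=Rn.from_euler('xyz',s["tcp_rot"]).as_matrix(); q=s["qpos"]
    for x in xs:
        t,R,th=pose(x); q,c=ik(t,R,q)
        print(x,[np.degrees(Rn.from_matrix(R0.T@R).as_rotvec()).round(1).tolist(),(R0.T@(t-s["eef_pos"])).round(1).tolist()],th.round(1),q.round(2)[[2,3,4,5]],"%.0e"%c)
E
python3 -c "
from push import *
rows([-212,-207,-203,-199,-196,-193,-189,-184,-178,-171,-164,-157,-150,-143,-136,-129,-122,-115,-110,-107])"
```

```text
-212 [[0.1, 0.1, 0.0], [-4.2, 0.0, 3.1]] 30.0 [2.58 2.55 0.46 1.65] 5e-19
-207 [[0.1, 0.1, 0.0], [-8.6, 0.0, 5.7]] 30.0 [2.58 2.55 0.46 1.66] 2e-20
-203 [[0.1, 0.1, 0.0], [-12.1, 0.0, 7.7]] 30.0 [2.57 2.55 0.45 1.67] 4e-22
-199 [[0.1, 0.1, 0.0], [-15.6, 0.0, 9.7]] 30.0 [2.56 2.55 0.44 1.68] 3e-22
-196 [[0.1, 0.1, 0.0], [-18.2, 0.0, 11.2]] 30.0 [2.56 2.55 0.44 1.68] 3e-24
-193 [[0.1, -0.1, 0.1], [-20.8, 0.0, 12.7]] 30.3 [2.55 2.56 0.44 1.68] 7e-27
-189 [[0.2, -0.5, 0.3], [-24.3, -0.0, 14.8]] 30.6 [2.55 2.57 0.45 1.68] 5e-25
-184 [[0.3, -0.9, 0.5], [-28.6, -0.1, 17.3]] 31.0 [2.55 2.58 0.46 1.67] 1e-23
-178 [[0.5, -1.4, 0.7], [-33.8, -0.1, 20.3]] 31.6 [2.54 2.6  0.46 1.67] 1e-22
-171 [[0.6, -2.0, 0.9], [-39.9, -0.2, 23.9]] 32.2 [2.53 2.62 0.47 1.66] 7e-22
-164 [[0.8, -2.6, 1.2], [-46.0, -0.4, 27.4]] 32.8 [2.53 2.64 0.49 1.66] 5e-22
-157 [[1.0, -3.2, 1.5], [-52.1, -0.6, 30.9]] 33.4 [2.52 2.66 0.5  1.65] 3e-22
-150 [[1.1, -3.9, 1.7], [-58.1, -0.8, 34.4]] 34.0 [2.51 2.68 0.51 1.65] 2e-22
-143 [[1.3, -4.6, 2.0], [-64.2, -1.1, 38.0]] 34.7 [2.51 2.7  0.52 1.64] 2e-21
-136 [[1.5, -5.3, 2.2], [-70.3, -1.4, 41.5]] 35.4 [2.5  2.72 0.53 1.64] 2e-21
-129 [[1.7, -6.0, 2.5], [-76.3, -1.8, 45.0]] 36.1 [2.5  2.74 0.55 1.63] 1e-21
-122 [[1.9, -6.7, 2.7], [-82.4, -2.2, 48.5]] 36.8 [2.49 2.75 0.56 1.63] 8e-22
-115 [[2.0, -7.4, 3.0], [-88.4, -2.6, 52.0]] 37.5 [2.48 2.77 0.57 1.62] 6e-22
-110 [[2.2, -7.9, 3.1], [-92.7, -2.9, 54.5]] 38.0 [2.48 2.78 0.58 1.62] 3e-24
-107 [[2.3, -8.0, 3.2], [-95.3, -3.1, 56.0]] 38.1 [2.47 2.79 0.58 1.62] 2e-29
```

>>> play_rows:
  moves:
    - [[0,0,0],[-4.2,0,3.1],1]
    - [[0,0,0],[-8.6,0,5.7],1]
    - [[0,0,0],[-12.1,0,7.7],1]
    - [[0,0,0],[-15.6,0,9.7],1]
    - [[0.1,0,0],[-18.2,0,11.2],1]
    - [[0.1,-0.1,0.1],[-20.8,0,12.7],1]
    - [[0.2,-0.5,0.3],[-24.3,0,14.8],1]
    - [[0.3,-0.9,0.5],[-28.6,-0.1,17.3],1]
    - [[0.4,-1.2,0.6],[-32,-0.1,19.3],1]
    - [[0.5,-1.4,0.7],[-33.8,-0.1,20.3],1]

```text
clock: 15.25
eef_pos: [429.3, -25.3, 1.2]
tcp_rot: [3.141, 0.546, -2.931]
contact_force: [-8.6, -0.7, 4.8]
opening: 1.003
```

Run:
```python
from push import *
here()
f=wrist(); cv2.imwrite("pics/w8.png",f["color"][:,:,::-1])
a=r.grab_frame("scene"); cv2.imwrite("pics/s8.png",cv2.resize(a["color"][90:290,180:440,::-1],None,fx=3,fy=3))
rows([-176,-172,-167,-161,-154,-147,-140,-133,-126,-119,-112,-105,-98,-91,-84,-77,-71,-66,-62,-60])
```

```text
cab [-180.5  -10.9    1.2] theta 31.3 yaw z 0.213 q [-0.247  0.503  2.543  2.599  0.463  1.667] op 1.0 F [-8.6 -0.7  4.8] t 15.25 w [429.3 -25.3   1.2]
-176 [[0.1, -0.4, 0.0], [-4.0, -0.9, 1.5]] 31.7 [2.54 2.61 0.47 1.67] 7e-27
-172 [[0.2, -0.8, 0.2], [-7.4, -0.9, 3.6]] 32.1 [2.53 2.62 0.47 1.66] 2e-25
-167 [[0.3, -1.2, 0.4], [-11.7, -1.0, 6.2]] 32.5 [2.53 2.63 0.48 1.66] 4e-24
-161 [[0.4, -1.7, 0.6], [-16.8, -1.0, 9.3]] 33.0 [2.52 2.65 0.49 1.65] 4e-23
-154 [[0.6, -2.3, 0.8], [-22.8, -1.1, 13.0]] 33.7 [2.52 2.67 0.5  1.65] 3e-22
-147 [[0.8, -3.0, 1.1], [-28.8, -1.3, 16.6]] 34.3 [2.51 2.69 0.51 1.64] 6e-22
-140 [[0.9, -3.7, 1.4], [-34.8, -1.5, 20.3]] 35.0 [2.51 2.71 0.53 1.64] 2e-21
-133 [[1.1, -4.4, 1.6], [-40.8, -1.7, 23.9]] 35.7 [2.5  2.73 0.54 1.63] 1e-21
-126 [[1.3, -5.1, 1.9], [-46.8, -2.0, 27.6]] 36.4 [2.49 2.74 0.55 1.63] 1e-21
-119 [[1.5, -5.8, 2.1], [-52.8, -2.2, 31.2]] 37.1 [2.49 2.76 0.57 1.62] 7e-22
-112 [[1.7, -6.5, 2.3], [-58.8, -2.6, 34.9]] 37.8 [2.48 2.78 0.58 1.62] 5e-22
-105 [[1.8, -6.9, 2.6], [-64.8, -2.9, 38.5]] 38.2 [2.47 2.79 0.58 1.62] 2e-25
-98 [[2.0, -7.2, 2.8], [-70.7, -3.4, 42.1]] 38.5 [2.46 2.81 0.58 1.62] 7e-24
-91 [[2.2, -7.4, 3.1], [-76.7, -3.8, 45.8]] 38.8 [2.45 2.82 0.58 1.62] 6e-24
-84 [[2.4, -7.7, 3.3], [-82.7, -4.3, 49.4]] 39.0 [2.44 2.83 0.57 1.62] 5e-24
-77 [[2.6, -8.0, 3.6], [-88.6, -4.8, 53.0]] 39.3 [2.43 2.84 0.57 1.63] 4e-24
-71 [[2.7, -8.2, 3.8], [-93.7, -5.3, 56.2]] 39.6 [2.42 2.86 0.57 1.63] 3e-25
-66 [[2.9, -8.4, 4.0], [-98.0, -5.7, 58.7]] 39.8 [2.41 2.86 0.57 1.63] 2e-26
-62 [[3.0, -8.6, 4.1], [-101.4, -6.0, 60.8]] 39.9 [2.41 2.87 0.57 1.63] 6e-28
-60 [[3.0, -8.7, 4.2], [-103.1, -6.2, 61.9]] 40.0 [2.4  2.88 0.56 1.63] 4e-30
```

View pics/w8.png

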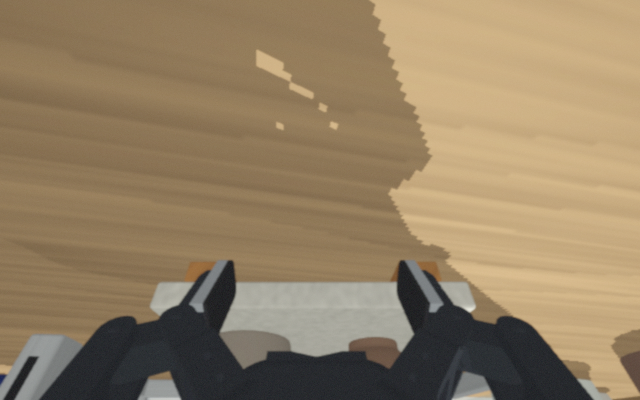

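View pics/s8.png

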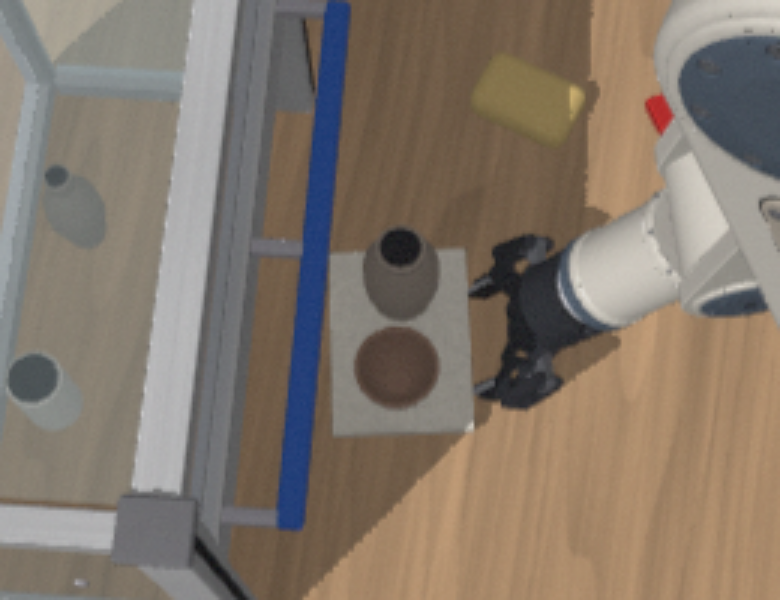

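>>> play_rows:
  moves:
    - [[0.1,-0.4,0],[-4,-0.9,1.5],1]
    - [[0.2,-0.8,0.2],[-7.4,-0.9,3.6],1]
    - [[0.3,-1.2,0.4],[-11.7,-1,6.2],1]
    - [[0.4,-1.7,0.6],[-16.8,-1,9.3],1]
    - [[0.6,-2.3,0.8],[-22.8,-1.1,13],1]
    - [[0.8,-3,1.1],[-28.8,-1.3,16.6],1]
    - [[0.9,-3.7,1.4],[-34.8,-1.5,20.3],1]
    - [[1.1,-4.4,1.6],[-40.8,-1.7,23.9],1]
    - [[1.3,-5.1,1.9],[-46.8,-2,27.6],1]
    - [[1.5,-5.8,2.1],[-52.8,-2.2,31.2],1]
    - [[1.7,-6.5,2.3],[-58.8,-2.6,34.9],1]
    - [[1.8,-6.9,2.6],[-64.8,-2.9,38.5],1]
    - [[2,-7.2,2.8],[-70.7,-3.4,42.1],1]
    - [[2.2,-7.4,3.1],[-76.7,-3.8,45.8],1]
    - [[2.4,-7.7,3.3],[-82.7,-4.3,49.4],1]
    - [[2.6,-8,3.6],[-88.6,-4.8,53],1]
    - [[2.7,-8.2,3.8],[-93.7,-5.3,56.2],1]
    - [[2.9,-8.4,4],[-98,-5.7,58.7],1]
    - [[3,-8.6,4.1],[-101.4,-6,60.8],1]
    - [[3,-8.7,4.2],[-103.1,-6.2,61.9],1]

```text
clock: 17.35
eef_pos: [546.3, -5.8, 1.0]
tcp_rot: [3.14, 0.695, -3.021]
contact_force: [-10.2, -1.1, 7.2]
opening: 1.001
```

Run:
```python
from push import *
here()
f=wrist(); cv2.imwrite("pics/w9.png",f["color"][:,:,::-1])
a=r.grab_frame("scene"); cv2.imwrite("pics/s9.png",cv2.resize(a["color"][90:290,140:400,::-1],None,fx=3,fy=3))
b=r.grab_frame("side"); cv2.imwrite("pics/d9.png",cv2.resize(b["color"][80:260,240:460,::-1],None,fx=3.4,fy=3.4))
rows([-59,-56,-51,-45,-38,-31,-24,-17,-10,-4,0,3,5])
```

```text
cab [-62.   -4.5   1. ] theta 39.8 yaw z 0.123 q [-0.104  0.603  2.405  2.869  0.565  1.629] op 1.0 F [-10.2  -1.1   7.2] t 17.35 w [546.3  -5.8   1. ]
-59 [[0.1, -0.2, -0.0], [-2.8, -0.4, 1.1]] 40.0 [2.4  2.88 0.56 1.63] 3e-27
-56 [[0.2, -0.2, 0.1], [-5.1, -0.4, 3.1]] 40.0 [2.39 2.88 0.56 1.63] 5e-26
-51 [[0.3, -0.2, 0.3], [-8.9, -0.5, 6.3]] 40.0 [2.39 2.89 0.55 1.63] 1e-22
-45 [[0.5, -0.2, 0.4], [-13.5, -0.5, 10.1]] 40.0 [2.37 2.9  0.54 1.63] 2e-21
-38 [[0.5, -0.2, 0.4], [-18.9, -0.6, 14.6]] 40.0 [2.36 2.9  0.53 1.64] 1e-20
-31 [[0.5, -0.2, 0.4], [-24.3, -0.7, 19.1]] 40.0 [2.35 2.9  0.51 1.64] 1e-20
-24 [[0.5, -0.2, 0.4], [-29.6, -0.8, 23.6]] 40.0 [2.33 2.9  0.5  1.65] 1e-20
-17 [[0.5, -0.2, 0.4], [-35.0, -0.8, 28.1]] 40.0 [2.32 2.89 0.49 1.65] 9e-21
-10 [[0.5, -0.2, 0.4], [-40.4, -0.9, 32.5]] 40.0 [2.3  2.89 0.48 1.66] 8e-21
-4 [[0.5, -0.2, 0.4], [-45.0, -1.0, 36.4]] 40.0 [2.29 2.89 0.47 1.66] 7e-22
0 [[0.5, -0.2, 0.4], [-48.1, -1.0, 38.9]] 40.0 [2.28 2.89 0.46 1.66] 1e-24
3 [[0.5, -0.2, 0.4], [-50.4, -1.0, 40.9]] 40.0 [2.28 2.89 0.45 1.67] 2e-26
5 [[0.5, -0.2, 0.4], [-51.9, -1.1, 42.1]] 40.0 [2.27 2.89 0.45 1.67] 3e-29
```

View pics/w9.png

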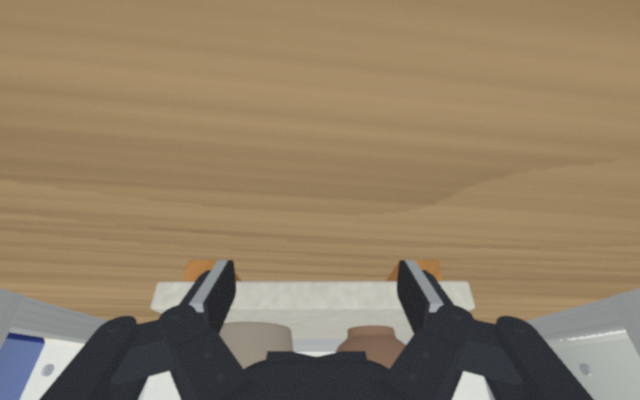

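View pics/s9.png

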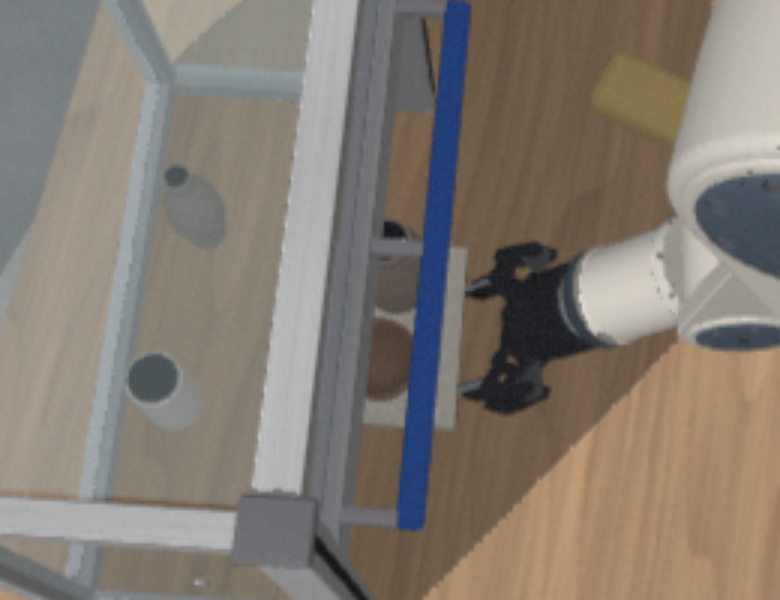

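View pics/d9.png

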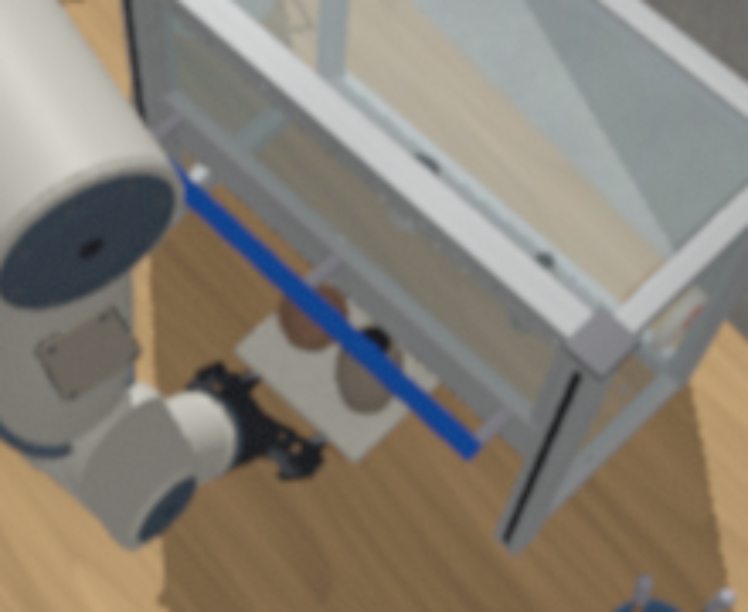

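>>> play_rows:
  moves:
    - [[0.1,-0.2,0],[-2.8,-0.4,1.1],1]
    - [[0.2,-0.2,0.1],[-5.1,-0.4,3.1],1]
    - [[0.3,-0.2,0.3],[-8.9,-0.5,6.3],1]
    - [[0.5,-0.2,0.4],[-13.5,-0.5,10.1],1]
    - [[0.5,-0.2,0.4],[-18.9,-0.6,14.6],1]
    - [[0.5,-0.2,0.4],[-24.3,-0.7,19.1],1]
    - [[0.5,-0.2,0.4],[-29.6,-0.8,23.6],1]
    - [[0.5,-0.2,0.4],[-35,-0.8,28.1],1]
    - [[0.5,-0.2,0.4],[-40.4,-0.9,32.5],1]
    - [[0.5,-0.2,0.4],[-45,-1,36.4],1]
    - [[0.5,-0.2,0.4],[-48.1,-1,38.9],1]
    - [[0.5,-0.2,0.4],[-50.4,-1,40.9],1]

```text
clock: 18.7
eef_pos: [609.0, 1.0, 0.8]
tcp_rot: [-3.141, 0.695, -3.031]
contact_force: [-9.4, -1.5, 5.6]
opening: 1.002
```

Run:
```python
from push import *
import pickle
S=pickle.load(open("f0.pkl","rb"))["scene"]
print("near corners at prev step",[w2c(p).round(1).tolist() for p in plane(S,[(295.7,173),(291.7,233.3)],27)])
here()
f=wrist(); cv2.imwrite("pics/w10.png",f["color"][:,:,::-1])
a=r.grab_frame("scene"); cv2.imwrite("pics/s10.png",cv2.resize(a["color"][110:260,160:340,::-1],None,fx=4,fy=4,interpolation=cv2.INTER_CUBIC))
b=r.grab_frame("side"); cv2.imwrite("pics/d10.png",cv2.resize(b["color"][80:260,240:460,::-1],None,fx=3.4,fy=3.4))
```

```text
near corners at prev step [[-64.1, -87.3, 27.0], [-66.9, 82.4, 27.0]]
cab [ 1.  -4.6  0.8] theta 39.8 yaw z 0.11 q [-0.063  0.616  2.28   2.889  0.455  1.665] op 1.0 F [-9.4 -1.5  5.6] t 18.7 w [609.    1.    0.8]
```

View pics/w10.png

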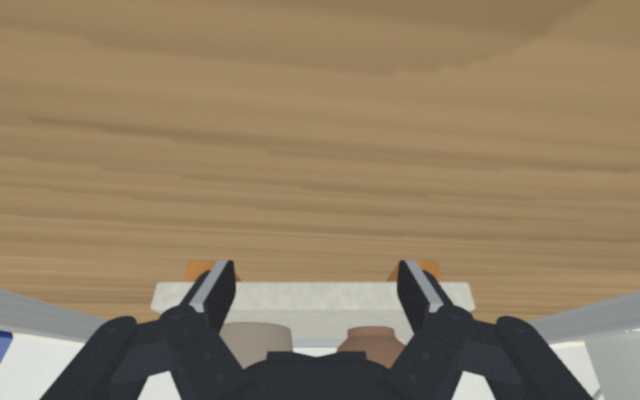

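View pics/s10.png

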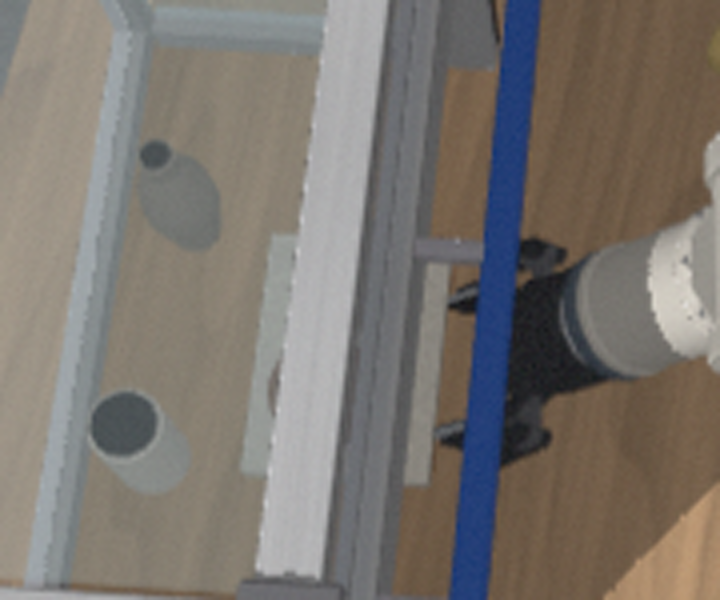

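View pics/d10.png

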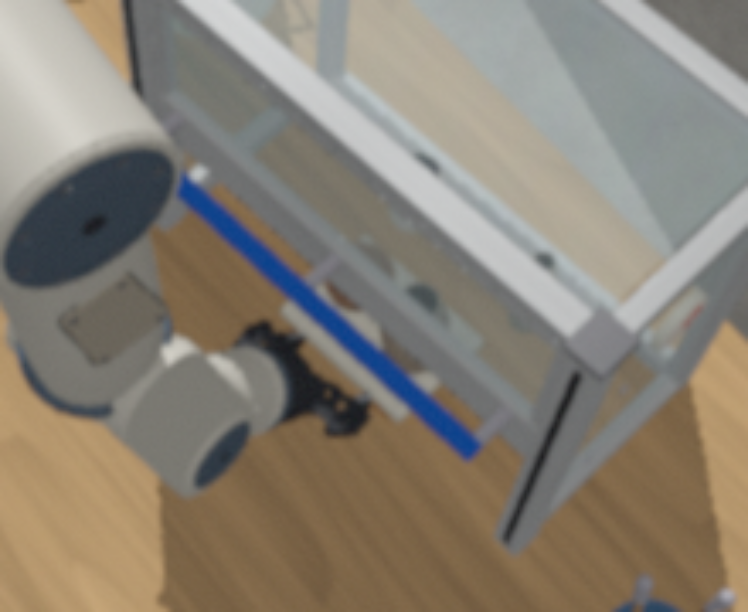

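Run:
```python
from push import *
import pickle
S=pickle.load(open("f0.pkl","rb"))["scene"]
print([w2c(p).round(1).tolist() for p in plane(S,[(272.5,175.5),(267.5,231.25),(228,168.5),(220.75,228.25)],27)])
print("beaker right-edge top/bottom",[w2c(plane(S,(160+u/4,110+v/4),z)[0]).round().tolist() for u,v,z in((160,425,90),(188,462,0),(165,492,0),(88,425,90),(220,215,25),(205,250,0),(140,155,130),(172,155,130))])
rows([4,7,10,13,16,18,19])
```

```text
[[-1.5, -75.9, 27.0], [-2.9, 81.1, 27.0], [122.3, -88.4, 27.0], [121.0, 81.1, 27.0]]
beaker right-edge top/bottom [[163.0, 69.0, 90.0], [165.0, 69.0, 0.0], [178.0, 91.0, 0.0], [209.0, 72.0, 90.0], [160.0, -101.0, 25.0], [174.0, -84.0, 0.0], [190.0, -97.0, 130.0], [170.0, -98.0, 130.0]]
4 [[-0.0, -0.1, -0.0], [-2.5, -0.2, 0.8]] 40.0 [2.28 2.89 0.45 1.67] 7e-28
7 [[-0.0, -0.1, -0.0], [-4.8, -0.2, 2.7]] 40.0 [2.27 2.89 0.45 1.67] 1e-26
10 [[-0.0, -0.1, -0.0], [-7.1, -0.2, 4.6]] 40.0 [2.26 2.89 0.44 1.67] 1e-26
13 [[-0.0, -0.1, -0.0], [-9.5, -0.2, 6.6]] 40.0 [2.26 2.89 0.44 1.67] 1e-26
16 [[-0.0, -0.1, -0.0], [-11.8, -0.2, 8.5]] 40.0 [2.25 2.89 0.43 1.68] 1e-26
18 [[-0.0, -0.1, -0.0], [-13.3, -0.2, 9.8]] 40.0 [2.25 2.89 0.43 1.68] 4e-29
19 [[-0.0, -0.1, -0.0], [-14.1, -0.2, 10.4]] 40.0 [2.25 2.89 0.43 1.68] 6e-30
```

>>> play_rows:
  moves:
    - [[0,0,0],[-2.5,-0.2,0.8],1]
    - [[0,0,0],[-4.8,-0.2,2.7],1]
    - [[0,0,0],[-7.1,-0.2,4.6],1]
    - [[0,0,0],[-9.5,-0.2,6.6],1]
    - [[0,0,0],[-11.8,-0.2,8.5],1]
    - [[0,0,0],[-14.1,-0.2,10.4],1]
    - [[0,0,0],[-16.2,-0.2,12.1],1]
    - [[0,0,0],[-17.5,-0.2,13.2],1]
    - [[0,0,0],[-18,-0.2,13.6],1]
    - [[0,0,0],[-18,-0.2,13.6],1]

```text
clock: 19.85
eef_pos: [632.2, 3.3, 2.2]
tcp_rot: [-3.141, 0.696, -3.031]
contact_force: [-2.6, 0.1, -3.0]
opening: 1.0
```

Run:
```python
from push import *
here()
a=r.grab_frame("scene"); cv2.imwrite("pics/s11.png",cv2.resize(a["color"][110:260,160:340,::-1],None,fx=4,fy=4,interpolation=cv2.INTER_CUBIC))
b=r.grab_frame("side"); cv2.imwrite("pics/d11.png",cv2.resize(b["color"][100:230,300:460,::-1],None,fx=4.5,fy=4.5,interpolation=cv2.INTER_CUBIC))
```

```text
cab [24.3 -4.9  2.2] theta 39.9 yaw z 0.11 q [-0.054  0.622  2.234  2.88   0.416  1.684] op 1.0 F [-2.6  0.1 -3. ] t 19.85 w [632.2   3.3   2.2]
```

View pics/s11.png

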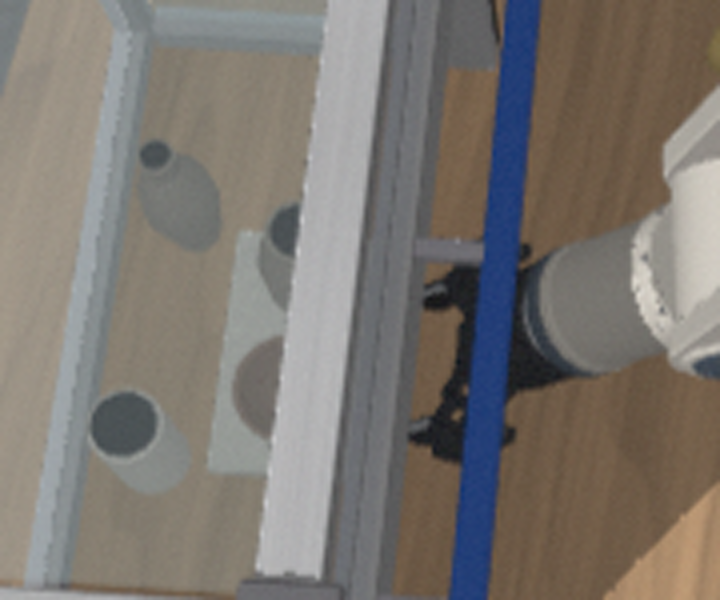

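View pics/d11.png

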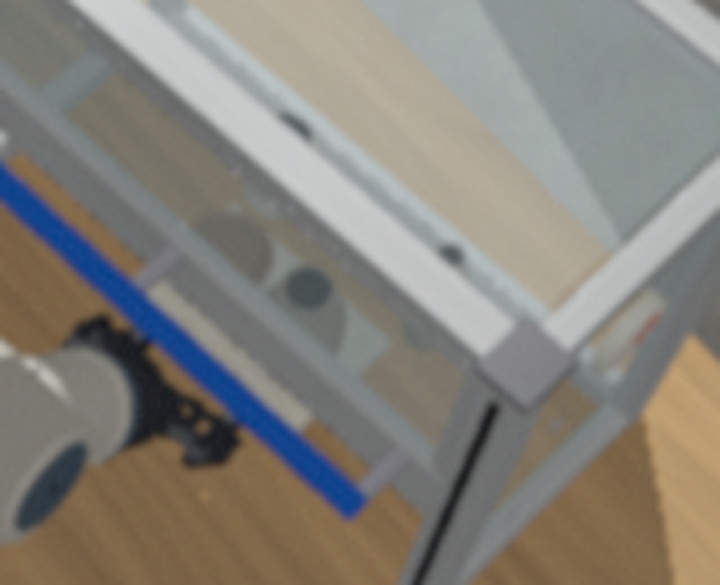

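Run:
```python
from push import *
import pickle
F=pickle.load(open("f0.pkl","rb"));S,D=F["scene"],F["side"]
print([w2c(p).round(1).tolist() for p in plane(S,[(220,167.5),(212,228)],27)])
print([w2c(p).round(1).tolist() for p in plane(D,[(300+152/4.5,100+288/4.5),(300+298/4.5,100+426/4.5)],20)])
q=r.sense()["qpos"]
for x,z,th in((-40,10,40),(-90,40,42),(-130,80,45),(-160,140,48)):
    t=c2w((x,-4.9,z)); xx,c=ik(t,Rt(th,CA,-90),q); print(xx.round(2),c); goto(t,Rt(th,CA,-90))
```

```text
[[144.6, -89.9, 27.0], [144.1, 81.9, 27.0]]
[[46.1, 72.0, 20.0], [42.8, -87.9, 20.0]]
[-0.08  0.58  2.36  2.89  0.51  1.65] 6.5816181155866255e-21
turn [-0.0, -0.1, -0.0] shift [44.4, -0.1, -47.2] F [-3.6  0.  -1.7] t 19.95
[-0.12  0.5   2.48  2.86  0.58  1.64] 5.40775932289261e-20
turn [-0.0, -2.1, -0.0] shift [63.5, -0.1, -102.3] F [-3.6  0.  -1.7] t 19.95
[-0.17  0.39  2.58  2.8   0.62  1.65] 8.9696886943458e-30
turn [-0.0, -5.1, -0.0] shift [68.5, -0.2, -158.6] F [-3.6  0.  -1.7] t 19.95
[-0.23  0.16  2.64  2.63  0.53  1.79] 6.648485223934767e-24
turn [-0.0, -8.1, -0.0] shift [53.0, -0.2, -223.9] F [-3.6  0.  -1.7] t 19.95
```

>>> play_rows:
  moves:
    - [[0,0,0],[4,0,-5],1]
    - [[0,0,0],[12,0,-13],1]
    - [[0,0,0],[25,0,-28],1]
    - [[0,0,0],[44,0,-47],1]
    - [[0,-1,0],[54,0,-75],1]
    - [[0,-2,0],[63,0,-102],1]
    - [[0,-3.5,0],[66,0,-130],0.5]
    - [[0,-5,0],[68,0,-158],0]
    - [[0,-6.5,0],[61,0,-191],0]
    - [[0,-8,0],[53,0,-224],0]
    - [[0,-8,0],[53,0,-224],0]

```text
clock: 21.05
eef_pos: [447.7, -17.1, 143.8]
tcp_rot: [-3.138, 0.843, -3.029]
contact_force: [0.8, -0.2, 0.2]
opening: 0.143
```

Run:
```python
from push import *
here()
f=wrist(); cv2.imwrite("pics/w12.png",f["color"][:,:,::-1])
print("sash line on bench y±85 x=7,20",proj(f,[c2w(p) for p in((7,85,12),(7,-85,12),(20,85,12),(20,-85,12),(20,85,27),(20,-85,27))]).round().tolist())
q=r.sense()["qpos"]
for zt,u,th in((-60,55,55),(-60,55,60),(-30,45,60),(15,40,60)):
    t=tp(c2w((-55,140,246)),th,.26,zt,u); xx,c=ik(t,Rt(th,.26,-90),[.25,.05,2.5,3.1,.4,1.6]); print(xx.round(2),"%.0e"%c,w2c(t).round()); goto(t,Rt(th,.26,-90))
```

```text
cab [-161.3   -4.7  143.8] theta 48.3 yaw z 0.108 q [-0.234  0.147  2.643  2.616  0.522  1.801] op 0.14 F [ 0.8 -0.2  0.2] t 21.05 w [447.7 -17.1 143.8]
sash line on bench y±85 x=7,20 [[385.0, 188.0], [255.0, 188.0], [383.0, 193.0], [257.0, 192.0], [384.0, 203.0], [256.0, 202.0]]
[ 0.24 -0.21  2.39  1.68  0.01  3.02] 7e-05 [-72. 137. 325.]
turn [-6.8, -6.8, -5.2] shift [-194.9, 142.1, -56.6] F [ 0.6 -0.9  1. ] t 21.1
[ 0.24 -0.2   2.45  3.04  0.15  1.66] 7e-23 [-79. 136. 324.]
turn [-7.1, -11.8, -4.9] shift [-189.0, 141.1, -60.4] F [ 0.6 -0.9  1. ] t 21.1
[ 0.24 -0.1   2.45  3.08  0.25  1.62] 1e-23 [-58. 139. 300.]
turn [-7.1, -11.8, -4.9] shift [-185.2, 144.3, -29.2] F [ 0.6 -0.9  1. ] t 21.1
[0.25 0.03 2.41 3.11 0.35 1.6 ] 1e-30 [-22. 145. 273.]
turn [-7.1, -11.8, -4.9] shift [-189.2, 149.8, 15.5] F [ 0.6 -0.9  1. ] t 21.1
```

View pics/w12.png

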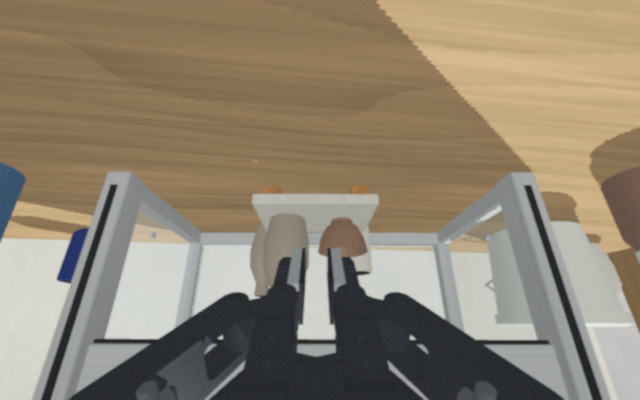

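>>> play_rows:
  moves:
    - [[-0.7,-1.2,-0.5],[-25,12,-8],0]
    - [[-1.4,-2.4,-1],[-50,25,-16],0]
    - [[-2.1,-3.6,-1.5],[-72,42,-24],0]
    - [[-2.8,-4.8,-2],[-92,58,-30],0]
    - [[-3.5,-6,-2.5],[-110,75,-36],0]
    - [[-4.3,-7.1,-2.9],[-128,90,-42],0]
    - [[-5,-8.3,-3.4],[-146,105,-48],0]
    - [[-5.7,-9.4,-3.9],[-163,120,-54],0]
    - [[-6.4,-10.6,-4.4],[-178,132,-58],0]
    - [[-7.1,-11.8,-4.9],[-189,141,-60],0]
    - [[-7.1,-11.8,-4.9],[-189,141,-60],0]

```text
clock: 22.2
eef_pos: [514.8, 133.3, 323.5]
tcp_rot: [3.139, 1.049, -2.882]
contact_force: [0.5, 0.5, 0.1]
opening: 0.001
```

Run:
```python
from push import *
here()
f=wrist(); cv2.imwrite("pics/w13.png",f["color"][:,:,::-1])
print(proj(f,[c2w((-55,y,z)) for z in(240,246) for y in(0,100,140,210)]).round().tolist())
for u,zt in((45,-30),(34,15),(24,15)):
    t=tp(c2w((-55,140,246)),60,.26,zt,u); goto(t,Rt(60,.26,-90))
```

```text
cab [-78.  137.3 323.5] theta 60.1 yaw z 0.262 q [ 0.236 -0.2    2.451  2.997  0.16   1.702] op 0.0 F [0.5 0.5 0.1] t 22.2 w [514.8 133.3 323.5]
[[96.0, 128.0], [257.0, 139.0], [315.0, 142.0], [408.0, 148.0], [95.0, 137.0], [257.0, 147.0], [315.0, 150.0], [408.0, 156.0]]
turn [0.1, -0.0, -0.0] shift [9.2, -0.3, 29.0] F [-0.7 -0.7 -0.1] t 22.25
turn [0.1, -0.0, -0.0] shift [20.2, -0.4, 74.0] F [-0.7 -0.7 -0.1] t 22.25
turn [0.1, -0.0, -0.0] shift [30.2, -0.4, 74.0] F [-0.7 -0.7 -0.1] t 22.25
```

View pics/w13.png

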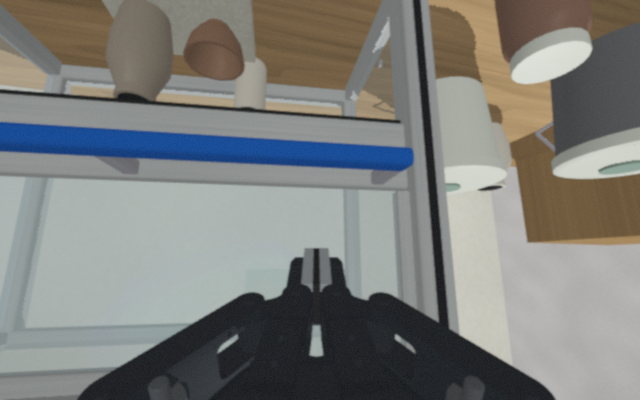

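```bash
cat > low.py <<'E'
from push import *
def lrows(L):
    s=r.sense(); R0=Rn.from_euler('xyz',s["tcp_rot"]).as_matrix()
    for z,zt,u in L:
        th=np.interp(z,[60,110,247],[50,54,60]); t=tp(c2w((-55,140,z)),th,.26,zt,u); R=Rt(th,.26,-90)
        print(z,u,[np.degrees(Rn.from_matrix(R0.T@R).as_rotvec()).round(1).tolist(),(R0.T@(t-s["eef_pos"])).round(1).tolist()],w2c(t).round(0))
E
python3 -c "
from low import *
lrows([(247,-10,40),(247,20,34),(247,20,34),(247,20,28),(247,20,24),(245,20,23),(242,20,23),(238,20,23),(233,20,23),(227,20,23),(221,20,23),(215,20,23),(209,20,23),(203,20,23),(197,20,23),(191,20,23),(186,20,23),(183,20,23)])"
```

```text
247 40 [[0.1, -0.0, -0.0], [13.4, -0.4, 48.5]] [-44. 142. 287.]
247 34 [[0.1, -0.0, -0.0], [19.3, -0.4, 78.5]] [-21. 145. 266.]
247 34 [[0.1, -0.0, -0.0], [19.3, -0.4, 78.5]] [-21. 145. 266.]
247 28 [[0.1, -0.0, -0.0], [25.3, -0.4, 78.5]] [-24. 145. 261.]
247 24 [[0.1, -0.0, -0.0], [29.3, -0.4, 78.5]] [-26. 144. 258.]
245 23 [[0.1, 0.1, -0.0], [32.1, -0.4, 79.5]] [-26. 144. 255.]
242 23 [[0.1, 0.2, -0.0], [34.8, -0.4, 81.1]] [-26. 144. 252.]
238 23 [[0.1, 0.4, -0.0], [38.3, -0.4, 83.1]] [-26. 144. 248.]
233 23 [[0.1, 0.6, -0.0], [42.7, -0.4, 85.7]] [-26. 144. 243.]
227 23 [[0.1, 0.9, -0.0], [48.0, -0.4, 88.8]] [-26. 144. 236.]
221 23 [[0.1, 1.1, -0.0], [53.3, -0.4, 91.9]] [-26. 144. 230.]
215 23 [[0.1, 1.4, -0.0], [58.5, -0.4, 95.1]] [-26. 144. 224.]
209 23 [[0.1, 1.6, -0.0], [63.8, -0.4, 98.2]] [-26. 144. 218.]
203 23 [[0.1, 1.9, -0.0], [69.1, -0.4, 101.3]] [-26. 144. 212.]
197 23 [[0.1, 2.2, -0.0], [74.4, -0.4, 104.4]] [-26. 144. 206.]
191 23 [[0.1, 2.4, -0.0], [79.7, -0.5, 107.5]] [-26. 144. 200.]
186 23 [[0.1, 2.6, -0.0], [84.1, -0.5, 110.1]] [-26. 144. 195.]
183 23 [[0.1, 2.8, -0.0], [86.8, -0.5, 111.6]] [-26. 144. 191.]
```

>>> play_rows:
  moves:
    - [[0,0,0],[7,0,24],0]
    - [[0,0,0],[13.4,-0.4,48.5],0]
    - [[0,0,0],[16,-0.4,65],0]
    - [[0,0,0],[19.3,-0.4,78.5],0]
    - [[0,0,0],[25.3,-0.4,78.5],0]
    - [[0,0,0],[29.3,-0.4,78.5],0]
    - [[0.1,0.1,0],[32.1,-0.4,79.5],0]
    - [[0.1,0.2,0],[34.8,-0.4,81.1],0]
    - [[0.1,0.4,0],[38.3,-0.4,83.1],0]
    - [[0.1,0.6,0],[42.7,-0.4,85.7],0]
    - [[0.1,0.9,0],[48,-0.4,88.8],0]
    - [[0.1,1.1,0],[53.3,-0.4,91.9],0]
    - [[0.1,1.4,0],[58.5,-0.4,95.1],0]

```text
clock: 23.55
eef_pos: [566.2, 145.8, 226.2]
tcp_rot: [3.141, 1.027, -2.884]
contact_force: [1.8, -1.3, 5.5]
opening: -0.001
```

Run:
```python
from low import *
here()
f=wrist(); cv2.imwrite("pics/w14.png",f["color"][:,:,::-1])
lrows([(214,20,23)]+[(z,20,23) for z in range(208,109,-6)])
```

```text
cab [-25.5 144.  226.2] theta 58.9 yaw z 0.259 q [0.24  0.148 2.445 3.107 0.479 1.593] op -0.0 F [ 1.8 -1.3  5.5] t 23.55 w [566.2 145.8 226.2]
214 23 [[-0.1, 0.2, -0.1], [2.0, 0.4, 0.7]] [-26. 144. 223.]
208 23 [[-0.1, 0.5, -0.1], [7.2, 0.4, 3.9]] [-26. 144. 217.]
202 23 [[-0.1, 0.7, -0.1], [12.4, 0.4, 7.1]] [-26. 144. 211.]
196 23 [[-0.1, 1.0, -0.1], [17.7, 0.4, 10.3]] [-26. 144. 205.]
190 23 [[-0.1, 1.2, -0.1], [22.9, 0.4, 13.5]] [-26. 144. 199.]
184 23 [[-0.1, 1.5, -0.1], [28.1, 0.4, 16.7]] [-26. 144. 193.]
178 23 [[-0.1, 1.8, -0.1], [33.3, 0.4, 20.0]] [-26. 144. 186.]
172 23 [[-0.1, 2.0, -0.1], [38.6, 0.4, 23.2]] [-26. 144. 180.]
166 23 [[-0.1, 2.3, -0.1], [43.8, 0.4, 26.4]] [-26. 144. 174.]
160 23 [[-0.1, 2.6, -0.1], [49.0, 0.4, 29.6]] [-26. 144. 168.]
154 23 [[-0.1, 2.8, -0.1], [54.2, 0.4, 32.8]] [-26. 144. 162.]
148 23 [[-0.1, 3.1, -0.1], [59.5, 0.4, 36.0]] [-26. 144. 156.]
142 23 [[-0.1, 3.4, -0.1], [64.7, 0.4, 39.2]] [-26. 144. 150.]
136 23 [[-0.1, 3.6, -0.1], [69.9, 0.4, 42.4]] [-26. 144. 143.]
130 23 [[-0.1, 3.9, -0.1], [75.1, 0.4, 45.7]] [-26. 144. 137.]
124 23 [[-0.1, 4.1, -0.1], [80.4, 0.4, 48.9]] [-26. 144. 131.]
118 23 [[-0.1, 4.4, -0.1], [85.6, 0.4, 52.1]] [-26. 144. 125.]
112 23 [[-0.1, 4.7, -0.1], [90.8, 0.4, 55.3]] [-26. 144. 119.]
```

View pics/w14.png

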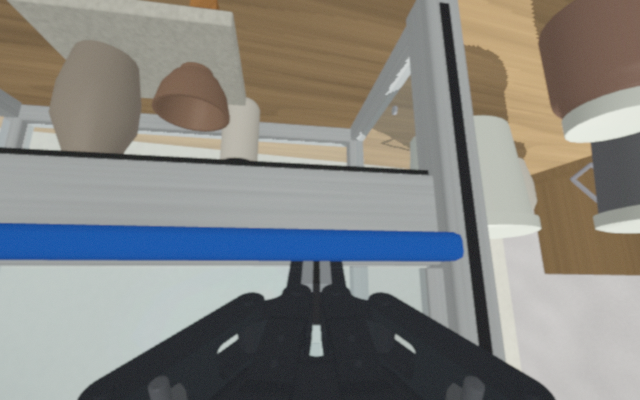

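>>> play_rows:
  moves:
    - [[0,0.2,0],[2,0.4,0.7],0]
    - [[0,0.5,0],[7.2,0.4,3.9],0]
    - [[0,0.7,0],[12.4,0.4,7.1],0]
    - [[0,1,0],[17.7,0.4,10.3],0]
    - [[0,1.2,0],[22.9,0.4,13.5],0]
    - [[0,1.5,0],[28.1,0.4,16.7],0]
    - [[0,1.8,0],[33.3,0.4,20],0]
    - [[0,2,0],[38.6,0.4,23.2],0]
    - [[0,2.3,0],[43.8,0.4,26.4],0]
    - [[0,2.6,0],[49,0.4,29.6],0]
    - [[0,2.8,0],[54.2,0.4,32.8],0]
    - [[0,3.1,0],[59.5,0.4,36],0]
    - [[0,3.4,0],[64.7,0.4,39.2],0]
    - [[0,3.6,0],[69.9,0.4,42.4],0]
    - [[0,3.9,0],[75.1,0.4,45.7],0]
    - [[0,4.1,0],[80.4,0.4,48.9],0]
    - [[0,4.4,0],[85.6,0.4,52.1],0]
    - [[0,4.7,0],[90.8,0.4,55.3],0]

```text
clock: 25.4
eef_pos: [566.3, 145.9, 119.8]
tcp_rot: [3.14, 0.945, -2.885]
contact_force: [0.7, -2.6, 6.3]
opening: -0.002
```

Run:
```python
from low import *
here()
f=wrist(); cv2.imwrite("pics/w15.png",f["color"][:,:,::-1])
lrows([(z,20,23) for z in(112,108,104,100,96,92,88,84,80,77,74,72,70,68.5,67,65.5,64)])
```

```text
cab [-25.4 144.1 119.8] theta 54.2 yaw z 0.258 q [0.242 0.421 2.452 3.121 0.677 1.579] op -0.0 F [ 0.7 -2.6  6.3] t 25.4 w [566.3 145.9 119.8]
112 23 [[-0.1, -0.0, -0.1], [0.1, 0.3, 0.0]] [-26. 144. 119.]
108 23 [[-0.1, 0.2, -0.1], [3.4, 0.3, 2.5]] [-26. 144. 115.]
104 23 [[-0.1, 0.6, -0.1], [6.7, 0.3, 5.0]] [-26. 144. 111.]
100 23 [[-0.1, 0.9, -0.1], [10.1, 0.3, 7.4]] [-26. 144. 106.]
96 23 [[-0.1, 1.2, -0.1], [13.5, 0.3, 9.9]] [-26. 144. 102.]
92 23 [[-0.1, 1.5, -0.1], [16.8, 0.3, 12.4]] [-25. 144.  98.]
88 23 [[-0.1, 1.8, -0.1], [20.2, 0.3, 14.8]] [-25. 144.  94.]
84 23 [[-0.1, 2.2, -0.1], [23.5, 0.3, 17.3]] [-25. 144.  90.]
80 23 [[-0.1, 2.5, -0.1], [26.9, 0.3, 19.8]] [-25. 144.  86.]
77 23 [[-0.1, 2.7, -0.1], [29.4, 0.3, 21.6]] [-25. 144.  82.]
74 23 [[-0.1, 3.0, -0.1], [31.9, 0.3, 23.5]] [-25. 144.  79.]
72 23 [[-0.1, 3.1, -0.1], [33.6, 0.3, 24.7]] [-25. 144.  77.]
70 23 [[-0.1, 3.3, -0.1], [35.3, 0.3, 26.0]] [-25. 144.  75.]
68.5 23 [[-0.1, 3.4, -0.1], [36.5, 0.3, 26.9]] [-25. 144.  74.]
67 23 [[-0.1, 3.5, -0.1], [37.8, 0.3, 27.8]] [-25. 144.  72.]
65.5 23 [[-0.1, 3.6, -0.1], [39.0, 0.3, 28.7]] [-25. 144.  70.]
64 23 [[-0.1, 3.8, -0.1], [40.3, 0.3, 29.7]] [-25. 144.  69.]
```

View pics/w15.png

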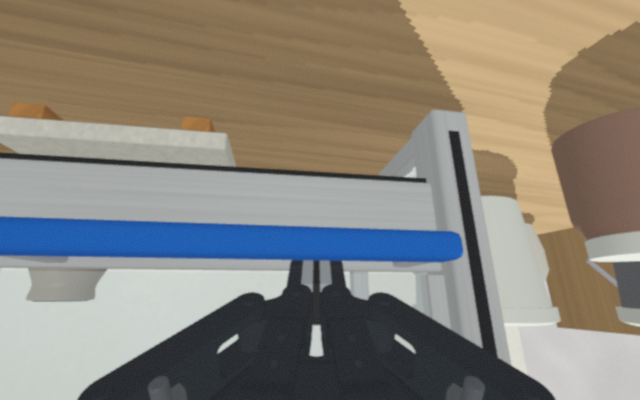

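>>> play_rows:
  moves:
    - [[0,0.1,0],[1.5,0.3,1],0]
    - [[0,0.2,0],[3.4,0.3,2.5],0]
    - [[0,0.6,0],[6.7,0.3,5],0]
    - [[0,0.9,0],[10.1,0.3,7.4],0]
    - [[0,1.2,0],[13.5,0.3,9.9],0]
    - [[0,1.5,0],[16.8,0.3,12.4],0]
    - [[0,1.8,0],[20.2,0.3,14.8],0]
    - [[0,2.2,0],[23.5,0.3,17.3],0]
    - [[0,2.5,0],[26.9,0.3,19.8],0]
    - [[0,2.7,0],[29.4,0.3,21.6],0]
    - [[0,3,0],[31.9,0.3,23.5],0]
    - [[0,3.1,0],[33.6,0.3,24.7],0]
    - [[0,3.3,0],[35.3,0.3,26],0]
    - [[0,3.4,0],[36.5,0.3,26.9],0]

```text
clock: 26.85
eef_pos: [566.4, 146.2, 74.3]
tcp_rot: [3.14, 0.886, -2.885]
contact_force: [1.6, -2.1, 5.2]
opening: -0.003
```

Run:
```python
from low import *
here()
f=wrist(); cv2.imwrite("pics/w16.png",f["color"][:,:,::-1])
lrows([(z,20,23) for z in(67,66,65,64,63,62,61,60)])
```

```text
cab [-25.3 144.4  74.3] theta 50.7 yaw z 0.258 q [0.243 0.518 2.429 3.124 0.691 1.576] op -0.0 F [ 1.6 -2.1  5.2] t 26.85 w [566.4 146.2  74.3]
67 23 [[-0.1, 0.2, -0.1], [1.5, 0.1, 1.3]] [-25. 144.  72.]
66 23 [[-0.1, 0.2, -0.1], [2.3, 0.1, 2.0]] [-25. 144.  71.]
65 23 [[-0.1, 0.3, -0.1], [3.1, 0.1, 2.7]] [-25. 144.  70.]
64 23 [[-0.1, 0.4, -0.1], [4.0, 0.1, 3.3]] [-25. 144.  69.]
63 23 [[-0.1, 0.5, -0.1], [4.8, 0.1, 4.0]] [-25. 144.  68.]
62 23 [[-0.1, 0.6, -0.1], [5.6, 0.1, 4.7]] [-25. 144.  67.]
61 23 [[-0.1, 0.6, -0.1], [6.4, 0.1, 5.3]] [-25. 144.  66.]
60 23 [[-0.1, 0.7, -0.1], [7.2, 0.1, 6.0]] [-25. 144.  65.]
```

View pics/w16.png

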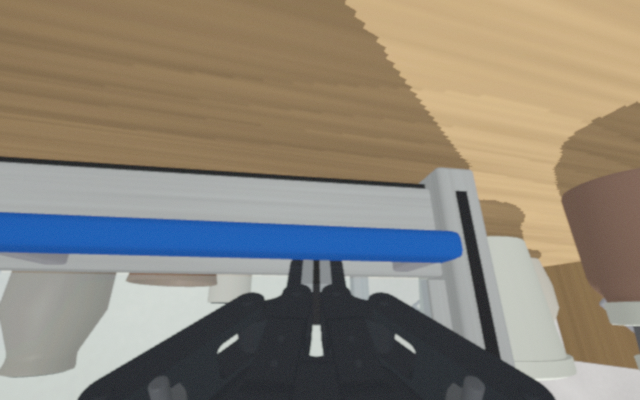

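>>> play_rows:
  moves:
    - [[0,0.1,0],[0.8,0.1,0.6],0]
    - [[0,0.2,0],[1.5,0.1,1.3],0]
    - [[0,0.2,0],[2.3,0.1,2],0]
    - [[0,0.3,0],[3.1,0.1,2.7],0]
    - [[0,0.4,0],[4,0.1,3.3],0]

```text
clock: 27.4
eef_pos: [566.4, 146.2, 69.4]
tcp_rot: [3.14, 0.879, -2.886]
contact_force: [0.0, -1.6, 5.2]
opening: 0.001
```

>>> play_rows:
  moves:
    - [[0,0.1,0],[0.8,0,0.7],0]
    - [[0,0.2,0],[1.6,0,1.4],0]

```text
clock: 27.6
eef_pos: [566.4, 146.2, 67.8]
tcp_rot: [3.14, 0.876, -2.886]
contact_force: [1.2, -1.7, 5.3]
opening: -0.0
```

>>> play_rows:
  moves:
    - [[0,0.1,0],[0.8,0,0.7],0]
    - [[0,0.1,0],[1.6,0,1.4],0]

```text
clock: 27.8
eef_pos: [566.5, 146.2, 66.2]
tcp_rot: [3.14, 0.875, -2.886]
contact_force: [0.2, -0.5, 6.1]
opening: 0.001
```

Not at the stop yet; the force is steady at about 5.5 N. I'll keep going in small steps.

>>> play_rows:
  moves:
    - [[0,0,0],[0.8,0,0.7],0]
    - [[0,0,0],[1.6,0,1.4],0]

```text
clock: 28.0
eef_pos: [566.5, 146.2, 64.5]
tcp_rot: [3.14, 0.876, -2.886]
contact_force: [0.1, -1.0, 4.6]
opening: -0.001
```

>>> play_rows:
  moves:
    - [[0,0,0],[0.8,0,0.7],0]
    - [[0,0,0],[1.6,0,1.4],0]

```text
clock: 28.2
eef_pos: [566.9, 146.4, 63.2]
tcp_rot: [3.14, 0.878, -2.886]
contact_force: [0.9, -0.3, 8.9]
opening: -0.002
```

Run:
```python
from low import *
from hz import hz
here()
f=wrist(); cv2.imwrite("pics/w17.png",f["color"][:,:,::-1])
a=r.grab_frame("scene"); print(hz(a,220,330,90,300))
```

```text
cab [-24.8 144.5  63.2] theta 50.3 yaw z 0.258 q [0.244 0.547 2.424 3.124 0.707 1.576] op -0.0 F [ 0.9 -0.3  8.9] t 28.2 w [566.9 146.4  63.2]
(np.float64(57.658403295667945), 661)
```

View pics/w17.png

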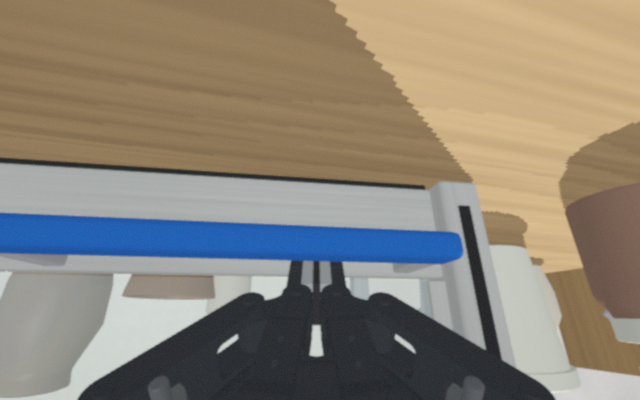

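>>> play_rows:
  moves:
    - [[0,0,0],[0.8,0,0.6],0]
    - [[0,0,0],[1.5,0,1.2],0]
    - [[0,0,0],[1.5,0,1.2],0]

```text
clock: 28.6
eef_pos: [567.7, 146.8, 62.5]
tcp_rot: [3.14, 0.881, -2.885]
contact_force: [0.4, -0.1, 8.7]
opening: 0.002
```

>>> play_rows:
  moves:
    - [[0,0,0],[-4,0,0],0]
    - [[0,0,0],[-10,0,0],0]
    - [[0,0,0],[-16,0,-5],0]
    - [[0,0,0],[-20,0,-30],0]
    - [[0,0,0],[-22,0,-60],0]
    - [[0,0,0],[-25,0,-95],0]
    - [[0,0,0],[-40,0,-120],0]
    - [[0,0,0],[-60,0,-130],0]
    - [[0,0,0],[-60,0,-130],0]

```text
clock: 29.5
eef_pos: [508.9, 131.1, 195.6]
tcp_rot: [3.14, 0.888, -2.885]
contact_force: [-0.4, -0.3, -0.1]
opening: 0.0
```

Run:
```python
from low import *
from hz import hz
here()
f=wrist(); cv2.imwrite("pics/w18.png",f["color"][:,:,::-1])
print("closed seam y=200,0,-? ",proj(f,[c2w((-7,200,0)),c2w((-7,0,0)),c2w((-55,200,60)),c2w((-55,0,60))]).round().tolist())
a=r.grab_frame("scene"); cv2.imwrite("pics/s18.png",cv2.resize(a["color"][90:300,100:340,::-1],None,fx=3.3,fy=2.8)); print(hz(a,220,340,90,300))
b=r.grab_frame("side"); cv2.imwrite("pics/d18.png",cv2.resize(b["color"][80:260,240:460,::-1],None,fx=3.4,fy=3.3))
```

```text
cab [-84.1 135.8 195.6] theta 50.9 yaw z 0.259 q [0.24  0.077 2.498 3.095 0.321 1.604] op 0.0 F [-0.4 -0.3 -0.1] t 29.5 w [508.9 131.1 195.6]
closed seam y=200,0,-?  [[364.0, 96.0], [170.0, 74.0], [385.0, 112.0], [135.0, 86.0]]
(np.float64(56.283825717541085), 999)
```

View pics/w18.png

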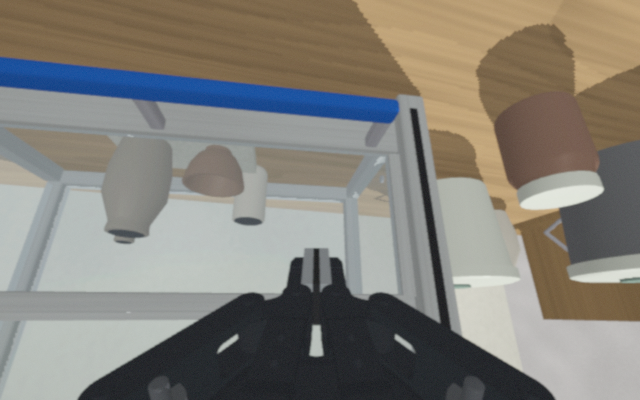

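View pics/s18.png

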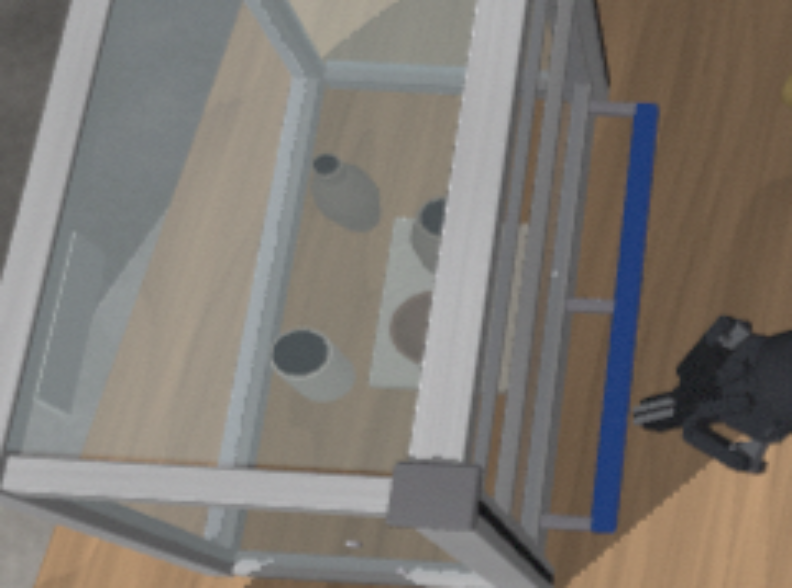

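View pics/d18.png

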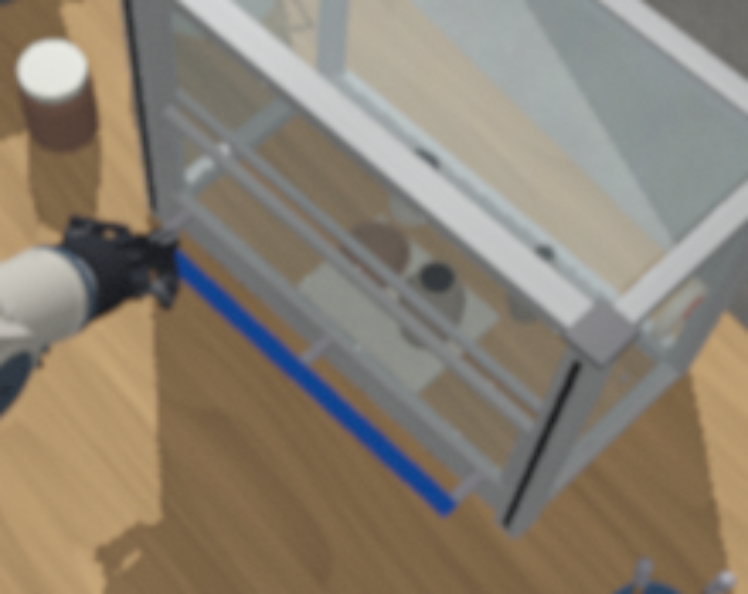

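```bash
python3 -c "
from rig import r
print(r.sign_off())"
```

```text
the job is handed in; nothing more can be done
None
```

The job is handed in at about 29.6 s of the 72 s allowed. The white board with both pots is inside the cabinet and the sash is closed.

- **Raising:** I lifted the sash by its handle to about 187 mm, well clear of the 142 mm top of the vase.
- **Sliding in:** I pushed the board by its near edge with the open fingertips, at about 10 N. The near edge ended about 20 mm behind the sash line. The far edge stopped roughly 10 mm short of the bud vase and 18 mm short of the beaker.
- **Lowering:** I pressed the sash down by its handle, slowing to about 8 mm/s for the last stretch. At the end it stopped moving and the force rose from about 5.5 N to 9 N, so I took it as resting on the bench. I then backed the arm off.

**Last checks:** In the final pictures both pots stand on the board, and the beaker and bud vase have not moved. The wrist force read about zero, so the robot was touching nothing. In the wrist picture the handle sits where a closed sash would put it, within a couple of mm.

**Checks that disagreed:**
- The scene camera put the closed handle at about 56 mm, where 60 mm was expected.
- The side camera put the board's near edge at about 45 mm, against about 20 mm from the scene camera and the arm's position. I trusted the latter; the side camera had also read the handle about 10 mm low earlier.

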